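# Make up two stone carvers' tool trays

## Task

Make up the two tool trays from the stock lying on the bench: the tray with two bays is the carving kit, with the point chisel in its narrow bay and the hammer in its wide bay; the tray with three bays is the dressing kit, with the broad flat chisel in the long bay, the rubbing stone in the larger of the two short bays and the tape measure, standing on its base, in the smaller one. Set every piece down, without dropping it, so that it lies wholly inside its bay, flat on the floor, the long tools along their bays (either way round). Leave the toothed claw chisel, the brush and the stone offcut where they are.

Things in the scene. Friction and masses are not known exactly. Their poses are not given: they have to be found in the camera images.
- carving_tray: Wooden tray with TWO bays side by side, 212 x 173 mm. Fixed. Origin: centre of underside, on the bench; x lengthwise, z up. Floor 4 mm thick; lips and dividers 6 mm thick, tops 12 mm above the bench. Narrow bay (point chisel) 200 x 60 mm inside, centre at x 0, y -50.5 mm. Wide bay (hammer) 200 x 95 mm inside, centre at x 0, y +33 mm.
- dressing_tray: Wooden tray with THREE bays, 212 x 173 mm. Fixed. Origin: centre of underside, on the bench; x lengthwise, z up. Floor 4 mm thick; lips and dividers 6 mm thick, tops 12 mm above the bench. Inside sizes x by y: long bay (broad chisel) 200 x 65, centre x 0, y -48 mm; larger short bay (rubbing stone) 108 x 90, centre x -46, y +35.5; smaller (tape measure) 86 x 90, centre x +57, y +35.5.
- point_chisel: Loose. Steel point chisel lying flat, 170 mm long: a plain bar 16 mm wide and 16 mm high that tapers over the last 40 mm to a point at the +x end, no blade. About 0.26 kg. Origin: underside, middle of the length; x along the bar towards the point, z up. Grip the bar at the origin, across y (16 mm).
- broad_chisel: Loose. Steel broad flat chisel lying flat, 160 mm long: bar 16 mm wide and 16 mm high from x -80 to +20 mm, then a plain straight-edged blade, 6 mm thick at the bar's mid-height, spreading to 48 mm wide at the +x end. About 0.29 kg. Origin: underside, middle of the length; x towards the blade, z up. Grip the bar at the origin, across y (16 mm).
- hammer: Loose. Carving hammer on its side, 170 mm long: steel head 30 (x) x 70 (y) x 30 mm high, from x +55 to +85; wooden handle 18 mm wide (y), from 5 to 25 mm above the underside, thicker end (22 wide, 30 high) from x -85 to -55. 0.53 kg, balance point near x +57. Origin: underside, middle of length; x towards the head, z up. Grip the handle at x +38, close to the head, across y.
- rubbing_stone: Loose. Grey abrasive rubbing stone, a plain block 90 (x) x 45 (y) x 30 mm high, lying on its broad face, about 0.28 kg. Origin: centre of the underside; z up. Grip across y (45 mm).
- tape_measure: Loose. Black tape measure standing on its base: rounded case 66 (x) x 34 (y, 36 over its round side plates) x 62 mm high, about 0.24 kg. Origin: centre of the underside; x towards the steel hook, z up. Grip across y (34 to 36 mm).
- claw_chisel: Loose bystander, not for either kit: steel claw chisel lying flat, 160 mm long, bar 16 mm wide and 16 mm high with a small toothed blade 25 mm wide at the +x end. Origin: underside, middle of the length; x towards the teeth. It lies among the stock and must not be moved.
- bench_brush: Loose bystander: wooden bench brush, 245 mm long, 40 mm wide, 44 mm high, pale bristles down. Origin: underside, near the middle; x from the handle to the bristles. Must not be moved.
- stone_offcut: Loose bystander: pale limestone offcut 75 x 110 x 40 mm with a small rosette on top, 50 mm high in all. Origin: centre of the underside. Must not be moved.

How it is judged:
By the outcome, as a careful person would: the job done as asked, in the order asked, and still so for the second after the job is handed in, with the robot touching nothing.
It also fails if it takes over 122 s, if anything falls off the work surface, if the arm or the gripper's body presses on something with over 40 N, if the wrist force passes 120 N, or if a joint passes its speed limit or range.

## Robot

A 7-joint arm with a two-finger parallel gripper is mounted at the origin on the work surface. World frame = base frame: x ahead of the robot, y to its left, z up, the work surface at z = 0. Lengths are in m, angles in rad, forces in N, time in s.
With the tool pointing down it reaches from about 0.35 to 0.9 m from the base axis. Payload 7.2 kg.
Tool frame: the origin (TCP) lies between the finger pads; the fingertips stand 11 mm ahead of it and the grasp point (between the pads) lies 8 mm behind it; z points along the fingers, y is the direction in which the jaws open and shut (so a half turn about z gives the same grasp; the last joint's range is limited). The gripper opens to 85 mm and grips with 20 to 120 N. Pads are 22 mm wide; open, the fingers measure 114 mm over their backs; the gripper's body (76 mm by 85 mm) begins 54 mm behind the grasp point. The pads swing forward as they close: fully open they stand 13 mm farther back than shut.
Start: joints at [1.033, 0.411, -0.013, 1.596, 0.006, 1.134, -0.082], TCP at [0.283, -0.557, 0.212] pointing down, gripper open.
Joint ranges: [-2.95, 2.95], [-0.29, 1.99], [-1.47, 1.44], [0.14, 2.54], [-1.03, 4.17], [0.13, 1.85], [-2.86, 2.86]. Speed limits (rad/s): [2.39, 2.39, 3.01, 3.01, 3.14, 3.14, 3.14].

## Interface

Orientations are given as a unit quaternion [x, y, z, w].
In Python, from workcell import robot gives the robot as it stands.
- The arm moves only by the tool arm_command, never from a script. Its argument "plan" is a list of rows, each a list of 2 entries, a list of its own where there are three numbers: the shift along the tool's x, y, z in m, then the turn, a rotation vector about the tool's x, y, z in degrees. A call has 1 to 8 rows; each row shifts and turns the pose as measured when the row begins, along the tool's axes as they then stand; what a row does not reach is not made up. A row lasts 1/8 s, in which the tool goes at most 62.5 mm and 10.7 degrees, less where a joint would pass 70% of its speed; a pose out of reach is approached as far as the arm can. A call with a gripper value outside its range is refused whole. "fingers" is the finger opening in m, from 0 to 0.0854, set as the call begins (left out, the last holds). The fingers move at their own pace and stop on an object; the grip force is fixed at half the most. Time passes only in rows, so rows that do not move let the fingers close. It gives the time, the measured TCP pose, the force and the opening at its end, in the units of the state.
- robot.observe(): the state, without advancing time (a new reading comes with each control period).
- robot.capture(name): name is "side" or "top" or "wrist"; returns a dict with "img" (384x512x3 uint8, red, green, blue), "z_map" (384x512 float32, m along the optical axis (not along the pixel's ray), 0 where there is no reading), "fx", "fy", "cx", "cy" (pixels), "rvec" (rotation vector, rad) and "tvec" (3), from world to camera coordinates, as OpenCV has them; the wrist camera has in their place "mount" (4x4, takes a point from camera to tool coordinates, whose origin is the TCP and whose axes are the flange's). Camera axes: x right, y down, z forward; pixel columns grow to the right and rows downward; lengths in m; the calibration is good to about 2 mm. A picture is of the moment at which its call begins: read the wrist's pose just before it.
- robot.job_done(): hands the job in, once; it reports no verdict.
The state is a dict: "time_s": time; "joint_pos": joint angles; "dq": joint speeds; "joint_torque": joint torques, N m; "tool_pos": TCP position; "eef_rot": TCP orientation; "contact_force": force on the tool from outside, world axes, zero at the start; "wrist_torque": the same for the moment, N m; "width": finger opening in m.
Only numpy, scipy, OpenCV 4.12 (cv2) and the standard library are available. Lean on these libraries where they do the work, as an engineer would, in place of code of your own. Each camera call takes 0.05 s, during which the arm holds its last target. There are 200 camera calls.

## Working session

There is one attempt and no reset: what is moved stays moved. The work goes in short steps, Python scripts to look and compute and a tool call to move; the robot and the scene stay as the last step left them, time stands still between calls to the robot, and variables do not carry over. Pictures are saved under pics/ and viewed, about 12 in all and at most 16, crops included, and the job is handed in when it is done.

Besides the shell and the picture viewer there is one more tool, called after "Emit:" by a JSON object that holds its "op" and its "data". arm_command: Moves the arm, as the interface text tells. Its arguments: {"type":"object","properties":{"plan":{"type":"array"},"fingers":{"type":"number"}},"required":["plan"]}

```bash
mkdir -p pics; ls
cat > h.py <<'E'
import numpy as np, cv2
from scipy.spatial.transform import Rotation as R
from workcell import robot
def cam(n):
    s=robot.observe(); c=robot.capture(n)
    if n=='wrist':
        T=np.eye(4); T[:3,:3]=R.from_quat(s['eef_rot']).as_matrix(); T[:3,3]=s['tool_pos']
        c['T']=T@np.array(c['mount'])
    else:
        W=np.eye(4); W[:3,:3]=cv2.Rodrigues(np.array(c['rvec'],float))[0]; W[:3,3]=np.ravel(c['tvec'])
        c['T']=np.linalg.inv(W)
    return c
def cloud(c):
    z=c['z_map']; v,u=np.mgrid[:z.shape[0],:z.shape[1]]
    P=np.stack([(u-c['cx'])/c['fx']*z,(v-c['cy'])/c['fy']*z,z],-1)
    W=P@c['T'][:3,:3].T+c['T'][:3,3]; W[z==0]=np.nan
    return W
def save(c,name): cv2.imwrite('pics/'+name+'.png',c['img'][:,:,::-1])
E
python3 - <<'E'
from h import *
for n in ['top','side']:
    c=cam(n); save(c,n+'0'); np.savez(n+'0.npz',**{k:np.array(v) for k,v in c.items()})
    print(n,c['T'][:3,3].round(3),c['T'][:3,2].round(2),c['fx'])
c=cam('wrist'); print(np.array(c['mount']).round(3))
s=robot.observe(); print(s['time_s'],R.from_quat(s['eef_rot']).as_matrix().round(3),s['width'])
E
```

```text
pics
top [0.473 0.016 1.155] [ 0.15 -0.02 -0.99] 439.0766021744853
side [0.165 0.501 0.636] [ 0.5  -0.56 -0.66] 393.1868080335732
[[-0.    -0.961 -0.275  0.069]
 [ 1.    -0.    -0.001  0.002]
 [ 0.    -0.275  0.961 -0.161]
 [ 0.     0.     0.     1.   ]]
0.15 [[ 0.892  0.453 -0.001]
 [ 0.453 -0.892  0.001]
 [-0.    -0.001 -1.   ]] 0.0854315042162541
```

View pics/top0.png

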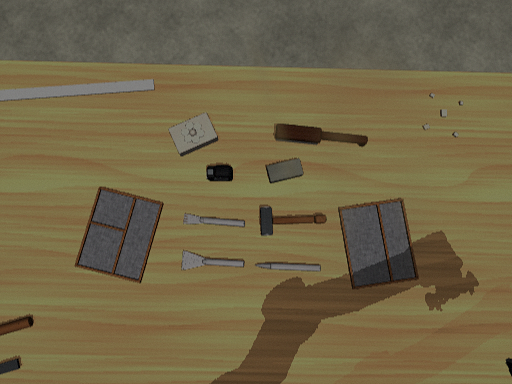

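View pics/side0.png

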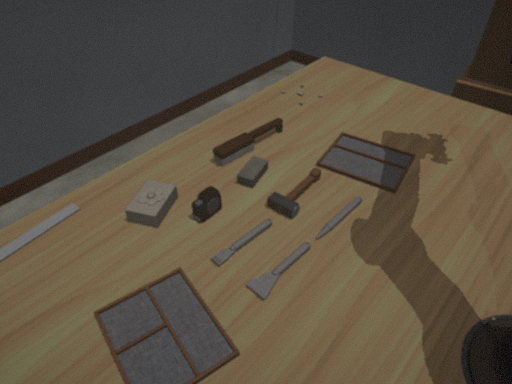

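Top view: dressing tray on the left (120,235) and carving tray on the right (378,243). In between are the claw chisel (213,220), broad chisel (213,262), hammer (292,219), point chisel (288,267), stone (285,170) and tape (219,173). The brush and offcut are above them.

Run:
```python
from h import *
d=dict(np.load('top0.npz')); W=cloud(d); Z=W[...,2]
print('bench',np.nanmedian(Z), np.nanstd(Z[280:300,100:250]))
m=((Z>0.006)&(Z<0.09)).astype(np.uint8)
m[:75]=0
n,l,st,ce=cv2.connectedComponentsWithStats(m)
for i in range(1,n):
    if st[i,4]<60: continue
    P=W[l==i]; 
    r=cv2.minAreaRect((P[:,:2]*1000).astype(np.float32))
    print(ce[i].round(),st[i,4],'zmax',np.percentile(P[:,2],95).round(3),'c',np.round(r[0],1),'size',np.round(r[1],1),'ang',round(r[2],1))
```

```text
bench -0.00019363852586029573 0.002350881479801416
[193. 133.] 1289 zmax 0.045 c [787.3 162.8] size [ 88.8 110. ] ang 25.7
[314. 134.] 1184 zmax 0.047 c [ 783.2 -177.9] size [242.8  41.7] ang 85.5
[284. 170.] 621 zmax 0.034 c [690.1 -82.4] size [46.1 90. ] ang 15.3
[219. 172.] 408 zmax 0.064 c [677.5  87.7] size [36.6 67.2] ang 1.8
[119. 234.] 1318 zmax 0.015 c [516.3 343. ] size [174.7 212.3] ang 76.9
[380. 242.] 1173 zmax 0.015 c [ 504.7 -328.6] size [212.1 178.7] ang 9.4
[284. 220.] 743 zmax 0.033 c [ 558.7 -104.3] size [ 72.4 168.1] ang 2.0
[212. 220.] 417 zmax 0.019 c [551.7  99.7] size [159.1  24.9] ang 84.4
[206. 261.] 561 zmax 0.018 c [454.5 100.7] size [ 45.7 158.9] ang 0.8
[290. 266.] 382 zmax 0.019 c [440.6 -93.4] size [167.4  16. ] ang 88.4
[ 16. 325.] 351 zmax 0.029 c [287.6 581.9] size [28.3 78.2] ang 17.2
[  9. 365.] 206 zmax 0.021 c [189.5 589.5] size [24.  48.5] ang 16.7
```

```bash
cat >> h.py <<'E'
def plan(*wps, step=0.055, dang=9.5):
    """wps: (x,y,z mm, yaw deg). Print rows of tool shifts (m) and turns (deg) from the present pose."""
    s=robot.observe(); p=np.array(s['tool_pos']); q=R.from_quat(s['eef_rot'])
    m=q.as_matrix(); print('t',round(s['time_s'],2),'now',(p*1000).round(1),'yaw',round(np.degrees(np.arctan2(m[1,0],m[0,0])),1),
        'tilt',m[:2,2].round(3),'w',round(s['width'],4),'F',np.round(s['contact_force'],1))
    for w in wps:
        tp=np.array(w[:3])/1000; tq=R.from_euler('ZX',[w[3],180],degrees=True)
        rv=(q.inv()*tq).as_rotvec(degrees=True)
        n=int(max(np.ceil(np.linalg.norm(tp-p)/step),np.ceil(np.linalg.norm(rv)/dang),1))
        d=(tp-p)/n; print(w)
        for i in range(n):
            print('  ',[[float(round(v,3)) for v in q.inv().apply(d)],[float(round(v,1)) for v in rv/n]])
            q=q*R.from_rotvec(rv/n,degrees=True)
        p,q=tp,tq
E
python3 -c "
from h import *
plan((440.6,-93.4,180,88.4),(440.6,-93.4,50,88.4))"
```

```text
t 0.15 now [ 282.7 -556.9  211.8] yaw 26.9 tilt [-0.001  0.001] w 0.0854 F [-0.7  0.5  0.9]
(440.6, -93.4, 180, 88.4)
   [[0.039, -0.038, 0.004], [-0.0, -0.0, -6.8]]
   [[0.043, -0.033, 0.004], [-0.0, -0.0, -6.8]]
   [[0.047, -0.028, 0.004], [-0.0, -0.0, -6.8]]
   [[0.05, -0.022, 0.004], [-0.0, -0.0, -6.8]]
   [[0.052, -0.016, 0.004], [-0.0, -0.0, -6.8]]
   [[0.054, -0.01, 0.004], [-0.0, -0.0, -6.8]]
   [[0.054, -0.003, 0.004], [-0.0, -0.0, -6.8]]
   [[0.054, 0.003, 0.004], [-0.0, -0.0, -6.8]]
   [[0.054, 0.01, 0.004], [-0.0, -0.0, -6.8]]
(440.6, -93.4, 50, 88.4)
   [[0.0, -0.0, 0.043], [0.0, 0.0, 0.0]]
   [[0.0, -0.0, 0.043], [0.0, 0.0, 0.0]]
   [[0.0, -0.0, 0.043], [0.0, 0.0, 0.0]]
```

Emit:
{"op": "arm_command", "data": {"plan": [[[0.039, -0.038, 0.004], [0, 0, -6.8]], [[0.043, -0.033, 0.004], [0, 0, -6.8]], [[0.047, -0.028, 0.004], [0, 0, -6.8]], [[0.05, -0.022, 0.004], [0, 0, -6.8]], [[0.052, -0.016, 0.004], [0, 0, -6.8]], [[0.054, -0.01, 0.004], [0, 0, -6.8]], [[0.054, -0.003, 0.004], [0, 0, -6.8]], [[0.054, 0.003, 0.004], [0, 0, -6.8]]], "fingers": 0.06}}

```text
time_s: 1.15
tool_pos: [0.4199, -0.1348, 0.1774]
eef_rot: [0.751, 0.66, -0.001, -0.0]
contact_force: [0.4, 0.2, 0.2]
width: 0.0601
```

```bash
python3 -c "
from h import *
plan((440.6,-93.4,160,88.4),(440.6,-93.4,50,88.4))"
```

```text
t 1.15 now [ 419.9 -134.8  177.4] yaw 82.6 tilt [-0.001 -0.001] w 0.0601 F [0.4 0.2 0.2]
(440.6, -93.4, 160, 88.4)
   [[0.044, 0.015, 0.017], [-0.1, 0.1, -5.8]]
(440.6, -93.4, 50, 88.4)
   [[0.0, -0.0, 0.055], [0.0, 0.0, 0.0]]
   [[0.0, -0.0, 0.055], [0.0, 0.0, 0.0]]
```

Emit:
{"op": "arm_command", "data": {"plan": [[[0.044, 0.015, 0.017], [0, 0, -5.8]], [[0, 0, 0], [0, 0, 0]]]}}

```text
time_s: 1.4
tool_pos: [0.4416, -0.0876, 0.1601]
eef_rot: [0.713, 0.701, -0.0, -0.0]
contact_force: [-0.8, -0.4, -0.4]
width: 0.0598
```

```bash
cat >> h.py <<'E'
def blobs(c,zlo,zhi,minpx=150):
    W=cloud(c); Z=W[...,2]; m=((Z>zlo)&(Z<zhi)).astype(np.uint8)
    n,l,st,ce=cv2.connectedComponentsWithStats(m)
    for i in range(1,n):
        if st[i,4]<minpx: continue
        P=W[l==i]; r=cv2.minAreaRect((P[:,:2]*1000).astype(np.float32)); (a,b),t=r[1],r[2]
        if b>a: a,b,t=b,a,t+90
        print(ce[i].round(),st[i,4],'z',np.percentile(P[:,2],[5,50,95]).round(4),'c',np.round(r[0],1),'LxW',round(a,1),round(b,1),'ang',round(t,1))
E
python3 -c "
from h import *
c=cam('wrist');save(c,'w1');blobs(c,.006,.09)
plan((440.6,-93.4,50,88.4))"
```

```text
[257.  28.] 1027 z [0.0119 0.0151 0.0166] c [444.8  39.5] LxW 44.5 16.0 ang 87.6
[374.  26.] 1078 z [0.0087 0.0149 0.0164] c [547.8  39.3] LxW 43.2 16.5 ang 86.4
[253. 177.] 2461 z [0.0105 0.0149 0.0165] c [438.6 -94.4] LxW 168.8 15.8 ang 88.5
[376. 159.] 6005 z [0.0143 0.0275 0.0303] c [ 558.3 -106.1] LxW 170.2 74.6 ang 93.2
[497. 164.] 2837 z [0.0082 0.0265 0.0301] c [670.7 -85.8] LxW 93.9 30.6 ang 90.7
[266. 315.] 961 z [0.0067 0.011  0.0125] c [ 454.7 -261.6] LxW 139.6 23.6 ang 9.6
[395. 367.] 310 z [0.0069 0.0111 0.0123] c [ 598.6 -331.7] LxW 54.9 23.2 ang 99.2
t 1.45 now [441.3 -89.6 160.5] yaw 88.8 tilt [-0.    -0.001] w 0.0598 F [-0.6  0.1  0.8]
(440.6, -93.4, 50, 88.4)
   [[-0.001, -0.0, 0.037], [-0.0, 0.0, 0.1]]
   [[-0.001, -0.0, 0.037], [-0.0, 0.0, 0.1]]
   [[-0.001, -0.0, 0.037], [-0.0, 0.0, 0.1]]
```

View pics/w1.png

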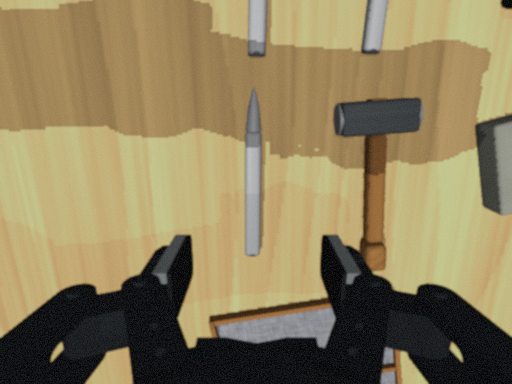

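Wrist view: point chisel at (253,177), pointing up in the image, within 2 mm of the top-view value. Now I'll grasp it.

Emit:
{"op": "arm_command", "data": {"plan": [[[-0.005, -0.002, 0.05], [0, 0, 0.3]], [[0, 0, 0.05], [0, 0, 0]], [[0, 0, 0.035], [0, 0, 0]], [[0, 0, 0.01], [0, 0, 0]], [[0, 0, 0], [0, 0, 0]]]}}

```text
time_s: 2.08
tool_pos: [0.4398, -0.1029, 0.0142]
eef_rot: [0.721, 0.693, -0.001, 0.003]
contact_force: [0.5, -0.0, 0.6]
width: 0.06
```

```bash
python3 -c "
from h import *
plan((439,-94,14,88.5))"
```

```text
t 2.08 now [ 439.8 -102.9   14.2] yaw 87.8 tilt [ 0.003 -0.006] w 0.06 F [ 0.5 -0.   0.6]
(439, -94, 14, 88.5)
   [[0.009, -0.001, 0.0], [0.2, 0.3, -0.7]]
```

Emit:
{"op": "arm_command", "data": {"plan": [[[0.009, -0.001, 0], [0.2, 0.3, -0.7]], [[0, 0, 0], [0, 0, 0]]]}}

```text
time_s: 2.33
tool_pos: [0.4408, -0.094, 0.0165]
eef_rot: [0.717, 0.697, 0.001, 0.002]
contact_force: [0.2, -0.0, 0.0]
width: 0.06
```

Emit:
{"op": "arm_command", "data": {"plan": [[[0, 0, 0], [0, 0, 0]], [[0, 0, 0], [0, 0, 0]], [[0, 0, 0], [0, 0, 0]], [[0, 0, 0], [0, 0, 0]]], "fingers": 0.0}}

```text
time_s: 2.82
tool_pos: [0.4419, -0.0944, 0.0181]
eef_rot: [0.717, 0.697, 0.001, 0.003]
contact_force: [-0.9, 0.1, 0.4]
width: -0.0002
```

```bash
python3 -c "
from h import *
s=robot.observe();p=np.array(s['tool_pos'])*1000
T=lambda c,a,x,y:(round(c[0]+x*np.cos(np.radians(a))-y*np.sin(np.radians(a)),1),round(c[1]+x*np.sin(np.radians(a))+y*np.cos(np.radians(a)),1))
C=((504.7,-328.6),9.4);D=((516.3,343),-13.1)
n=T(*C,0,-50.5)
print('narrow',n,'wide',T(*C,0,33),'long',T(*D,0,-48),'large',T(*D,-46,35.5),'small',T(*D,57,35.5))
plan((p[0],p[1],80,88.5),(n[0],n[1],130,9.4))"
```

```text
narrow (np.float64(512.9), np.float64(-378.4)) wide (np.float64(499.3), np.float64(-296.0)) long (np.float64(505.4), np.float64(296.2)) large (np.float64(479.5), np.float64(388.0)) small (np.float64(579.9), np.float64(364.7))
t 2.83 now [441.9 -94.4  18.1] yaw 88.5 tilt [ 0.006 -0.003] w -0.0002 F [-0.9  0.1  0.4]
(np.float64(441.89075834863854), np.float64(-94.37086661312078), 80, 88.5)
   [[-0.0, 0.0, -0.031], [0.2, 0.1, -0.0]]
   [[-0.0, 0.0, -0.031], [0.2, 0.1, -0.0]]
(np.float64(512.9), np.float64(-378.4), 130, 9.4)
   [[-0.031, 0.009, -0.006], [-0.0, -0.0, 8.8]]
   [[-0.03, 0.013, -0.006], [-0.0, -0.0, 8.8]]
   [[-0.027, 0.018, -0.006], [-0.0, -0.0, 8.8]]
   [[-0.024, 0.022, -0.006], [-0.0, -0.0, 8.8]]
   [[-0.021, 0.025, -0.006], [-0.0, -0.0, 8.8]]
   [[-0.017, 0.028, -0.006], [-0.0, -0.0, 8.8]]
   [[-0.012, 0.03, -0.006], [-0.0, -0.0, 8.8]]
   [[-0.007, 0.032, -0.006], [-0.0, -0.0, 8.8]]
   [[-0.002, 0.032, -0.006], [-0.0, -0.0, 8.8]]
```

```bash
python3 -c "
from h import *
c=cam('side');cv2.imwrite('pics/s1.png',cv2.resize(c['img'][130:300,220:420,::-1],None,fx=4,fy=3.5))
c=cam('wrist');save(c,'w2');blobs(c,.006,.09)"
```

```text
[253. 232.] 10685 z [0.0111 0.058  0.0888] c [440.4 -89.6] LxW 150.5 66.6 ang 68.5
[461. 182.] 16063 z [0.0115 0.0244 0.0301] c [543.4 -93.9] LxW 145.0 49.6 ang 92.2
```

View pics/w2.png

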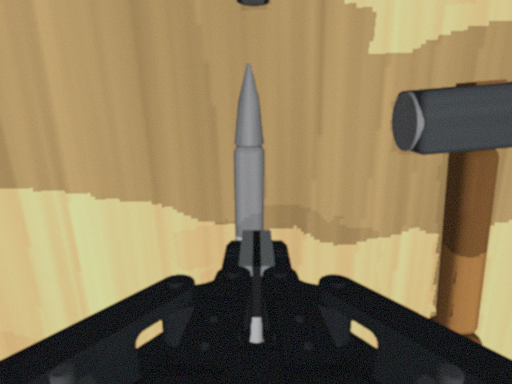

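View pics/s1.png

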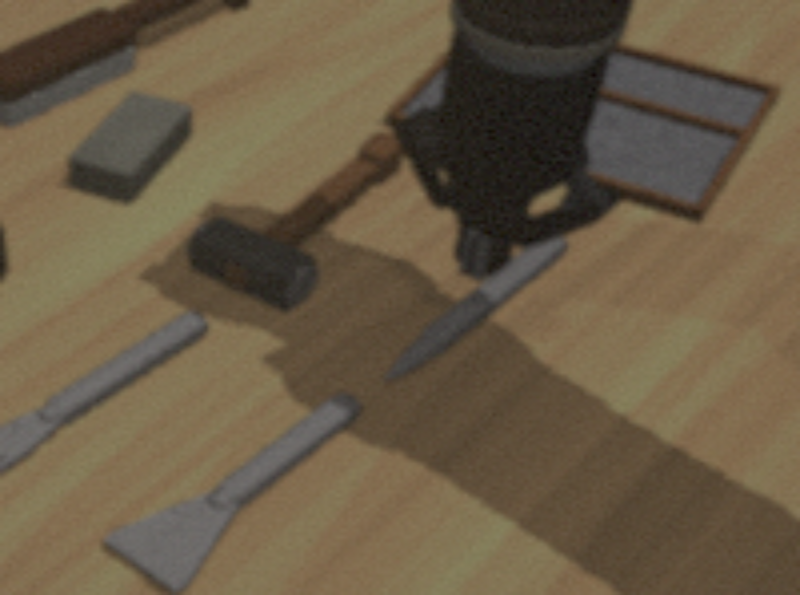

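```bash
python3 -c "
from h import *
c=cam('wrist');W=cloud(c)*1000
print(robot.observe()['tool_pos'],c['cx'],c['cy'])
for v in (180,200,215,225,232,236,240,246,252,260,270): print(v,[W[v,u].round(0).tolist() for u in (240,250,258,268)])"
```

```text
[ 0.44185499 -0.09429736  0.01800362] 256.20300671116064 190.23374151688395
180 [[435.0, -67.0, 16.0], [440.0, -67.0, 16.0], [444.0, -67.0, 15.0], [450.0, -72.0, -1.0]]
200 [[434.0, -78.0, 15.0], [440.0, -78.0, 16.0], [444.0, -79.0, 14.0], [450.0, -83.0, 0.0]]
215 [[434.0, -86.0, 15.0], [439.0, -87.0, 15.0], [444.0, -87.0, 15.0], [449.0, -93.0, -0.0]]
225 [[434.0, -92.0, 15.0], [439.0, -92.0, 16.0], [443.0, -93.0, 15.0], [449.0, -99.0, -1.0]]
232 [[433.0, -97.0, 15.0], [440.0, -85.0, 42.0], [443.0, -85.0, 43.0], [448.0, -85.0, 42.0]]
236 [[433.0, -99.0, 15.0], [440.0, -85.0, 47.0], [443.0, -85.0, 47.0], [448.0, -85.0, 47.0]]
240 [[433.0, -101.0, 16.0], [440.0, -85.0, 51.0], [443.0, -85.0, 52.0], [448.0, -85.0, 51.0]]
246 [[435.0, -89.0, 49.0], [440.0, -84.0, 58.0], [443.0, -85.0, 57.0], [447.0, -85.0, 57.0]]
252 [[436.0, -85.0, 61.0], [440.0, -85.0, 62.0], [443.0, -85.0, 63.0], [447.0, -85.0, 63.0]]
260 [[436.0, -85.0, 68.0], [440.0, -85.0, 69.0], [443.0, -85.0, 69.0], [447.0, -85.0, 70.0]]
270 [[437.0, -82.0, 81.0], [440.0, -86.0, 74.0], [443.0, -87.0, 73.0], [446.0, -84.0, 78.0]]
```

```bash
python3 -c "
from h import *
c=cam('side');W=cloud(c)*1000
for v in (190,196,200,202,204,206,208,210,212): print(v,[W[v,u].round(0).tolist() for u in (336,339,342,345)])
print(robot.observe())"
```

```text
190 [[450.0, -80.0, 90.0], [445.0, -84.0, 91.0], [435.0, -76.0, 102.0], [428.0, -76.0, 106.0]]
196 [[448.0, -80.0, 75.0], [443.0, -85.0, 74.0], [434.0, -79.0, 84.0], [427.0, -79.0, 87.0]]
200 [[446.0, -81.0, 63.0], [440.0, -83.0, 66.0], [434.0, -84.0, 68.0], [429.0, -87.0, 70.0]]
202 [[446.0, -81.0, 58.0], [439.0, -82.0, 61.0], [434.0, -86.0, 61.0], [429.0, -89.0, 63.0]]
204 [[445.0, -81.0, 53.0], [439.0, -83.0, 55.0], [433.0, -84.0, 58.0], [428.0, -90.0, 57.0]]
206 [[444.0, -82.0, 46.0], [437.0, -81.0, 52.0], [432.0, -84.0, 53.0], [429.0, -93.0, 48.0]]
208 [[443.0, -81.0, 42.0], [436.0, -81.0, 46.0], [432.0, -86.0, 45.0], [439.0, -118.0, 17.0]]
210 [[459.0, -116.0, -0.0], [436.0, -83.0, 39.0], [441.0, -110.0, 16.0], [437.0, -116.0, 14.0]]
212 [[456.0, -113.0, -3.0], [443.0, -100.0, 16.0], [438.0, -105.0, 15.0], [434.0, -110.0, 14.0]]
{'time_s': 3.025, 'joint_pos': array([ 0.42664336,  0.43887435, -0.39380574,  2.16617787,  0.30530874,
        0.58163021, -0.21659107]), 'dq': array([-4.78904048e-04,  1.93644006e-04,  1.63697319e-05, -8.23576811e-04,
       -4.22886953e-04, -8.28776059e-04, -8.19599590e-04]), 'joint_torque': array([ 3.97095588e-03, -4.77650428e+01, -3.63252752e+00, -1.75537348e+01,
        1.91182323e-02, -2.72704713e-02,  2.79968663e-04]), 'tool_pos': array([ 0.44184184, -0.0943124 ,  0.01797573]), 'eef_rot': array([0.71658695, 0.69749008, 0.00128013, 0.00301534]), 'contact_force': array([-0.83060877,  1.22244211,  0.42916311]), 'wrist_torque': array([-0.00929963, -0.05065851,  0.03288372]), 'width': -0.00011535291671018192}
```

Both cameras agree: the shut fingertips are at z ≈ 40 mm while the reported TCP is at 18 mm. That puts the tips about 22 mm behind the reported TCP, not 11 mm ahead of it. The fingers closed in the air above the chisel, which hasn't moved. From here I'll use the measured offset, so I reopen and go about 32 mm lower, watching the force.

Emit:
{"op": "arm_command", "data": {"plan": [[[0, -0.003, 0], [-0.4, 0.2, 0]], [[0, 0, 0], [0, 0, 0]], [[0, 0, 0], [0, 0, 0]], [[0, 0, 0.016], [0, 0, 0]], [[0, 0, 0.008], [0, 0, 0]], [[0, 0, 0], [0, 0, 0]]], "fingers": 0.045}}

```text
time_s: 3.78
tool_pos: [0.4385, -0.0942, -0.0083]
eef_rot: [0.717, 0.697, 0.005, 0.004]
contact_force: [0.2, 1.2, 0.1]
width: 0.0451
```

```bash
python3 -c "
from h import *
plan((439,-94,-18,88.5))
c=cam('wrist');save(c,'w3');W=cloud(c)*1000
m=(abs(W[...,1]+85)<3)&(W[...,2]<60)&(abs(W[...,0]-439)<45)&(W[...,2]>19)
print(W[m].min(0),W[m].max(0),m.sum())
m=(W[...,1]>-75)&(W[...,1]<-60)&(W[...,2]>8)&(W[...,2]<20)&(abs(W[...,0]-439)<30);print(np.median(W[m],0))"
```

```text
t 3.77 now [438.5 -94.2  -8.3] yaw 88.4 tilt [0.013 0.001] w 0.0451 F [0.2 1.2 0.1]
(439, -94, -18, 88.5)
   [[0.0, 0.0, 0.01], [0.7, -0.1, -0.1]]
[394.09681328 -87.99841496  19.03065971] [483.67107147 -82.01924256  59.99456029] 2689
[439.30914692 -67.43182475  15.1654486 ]
```

Emit:
{"op": "arm_command", "data": {"plan": [[[0, 0, 0.01], [0.7, 0, 0]], [[0, 0, 0.001], [0, 0, 0]]]}}

```text
time_s: 4.08
tool_pos: [0.4391, -0.0942, -0.0196]
eef_rot: [0.717, 0.698, 0.001, -0.0]
contact_force: [0.4, -0.1, 0.3]
width: 0.0451
```

Emit:
{"op": "arm_command", "data": {"plan": [[[0, 0, 0], [0, 0, 0]], [[0, 0, 0], [0, 0, 0]], [[0, 0, 0], [0, 0, 0]], [[0, 0, 0], [0, 0, 0]]], "fingers": 0.0}}

```text
time_s: 4.58
tool_pos: [0.4401, -0.0943, -0.018]
eef_rot: [0.717, 0.697, 0.001, 0.001]
contact_force: [0.2, 0.8, -2.8]
width: 0.0144
```

```bash
python3 -c "
from h import *
plan((439,-94,60,88.5),(512.9,-378.4,120,9.4))"
```

```text
t 4.58 now [440.1 -94.3 -18. ] yaw 88.5 tilt [0.002 0.   ] w 0.0144 F [ 0.2  0.8 -2.8]
(439, -94, 60, 88.5)
   [[0.0, -0.0, -0.039], [0.1, -0.0, -0.0]]
   [[0.0, -0.001, -0.039], [0.1, -0.0, -0.0]]
(512.9, -378.4, 120, 9.4)
   [[-0.031, 0.009, -0.007], [-0.0, -0.0, 8.8]]
   [[-0.03, 0.014, -0.007], [-0.0, -0.0, 8.8]]
   [[-0.027, 0.018, -0.007], [-0.0, -0.0, 8.8]]
   [[-0.024, 0.022, -0.007], [-0.0, -0.0, 8.8]]
   [[-0.02, 0.025, -0.007], [-0.0, -0.0, 8.8]]
   [[-0.016, 0.028, -0.007], [-0.0, -0.0, 8.8]]
   [[-0.012, 0.03, -0.007], [-0.0, -0.0, 8.8]]
   [[-0.007, 0.032, -0.007], [-0.0, -0.0, 8.8]]
   [[-0.002, 0.033, -0.007], [-0.0, -0.0, 8.8]]
```

Emit:
{"op": "arm_command", "data": {"plan": [[[0, 0, -0.02], [0, 0, 0]], [[0, 0, -0.04], [0, 0, 0]], [[0, 0, -0.04], [0, 0, 0]], [[-0.031, 0.009, -0.007], [0, 0, 8.8]], [[-0.03, 0.014, -0.007], [0, 0, 8.8]], [[-0.027, 0.018, -0.007], [0, 0, 8.8]], [[-0.024, 0.022, -0.007], [0, 0, 8.8]], [[-0.02, 0.025, -0.003], [0, 0, 8.8]]]}}

```text
time_s: 5.58
tool_pos: [0.4785, -0.2535, 0.1151]
eef_rot: [0.929, 0.37, -0.0, -0.002]
contact_force: [0.9, 0.3, -2.4]
width: 0.0147
```

Emit:
{"op": "arm_command", "data": {"plan": [[[-0.016, 0.028, 0], [0, 0, 8.8]], [[-0.012, 0.03, 0], [0, 0, 8.8]], [[-0.007, 0.032, 0], [0, 0, 8.8]], [[-0.002, 0.033, 0], [0, 0, 8.8]], [[0, 0, 0], [0, 0, 0]], [[0, 0, 0], [0, 0, 0]]]}}

```text
time_s: 6.32
tool_pos: [0.506, -0.3857, 0.1112]
eef_rot: [0.998, 0.06, -0.003, -0.003]
contact_force: [-0.0, 0.8, -2.5]
width: 0.0144
```

```bash
python3 -c "
from h import *
c=cam('wrist');save(c,'w4')
blobs(c,.007,.016)
plan((512.9,-378.4,90,9.4),(512.9,-378.4,-12,9.4))"
```

```text
[179. 124.] 7428 z [0.0086 0.0114 0.0126] c [ 502.8 -330.5] LxW 211.5 173.7 ang 9.4
[14. 85.] 255 z [0.0074 0.0116 0.0155] c [ 562.2 -190. ] LxW 21.8 7.7 ang 0.8
t 6.38 now [ 505.9 -385.9  111.3] yaw 6.9 tilt [-0.007  0.004] w 0.0142 F [-0.1 -0.5 -3.2]
(512.9, -378.4, 90, 9.4)
   [[0.008, -0.007, 0.021], [-0.3, 0.3, -2.5]]
(512.9, -378.4, -12, 9.4)
   [[0.0, -0.0, 0.051], [0.0, 0.0, 0.0]]
   [[0.0, -0.0, 0.051], [0.0, 0.0, 0.0]]
```

View pics/w4.png

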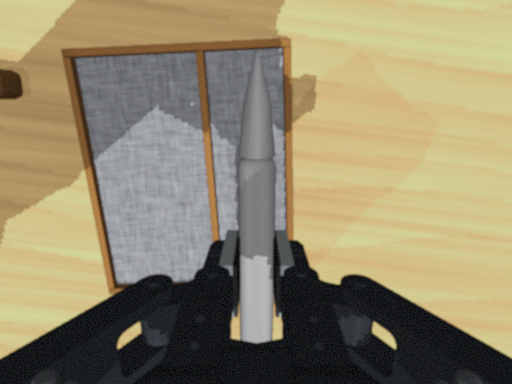

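Wrist view: chisel held straight in the jaws. The tray fit (211.5 x 173.7 mm at 9.4°) matches the nominal size. The refined narrow-bay centre is (511.0, -380.3).

Emit:
{"op": "arm_command", "data": {"plan": [[[0.006, -0.006, 0.02], [-0.3, 0.3, -2.5]], [[0, 0, 0.03], [0, 0, 0]], [[0, 0, 0.02], [0, 0, 0]], [[0, 0, 0], [0, 0, 0]], [[0, 0, 0], [0, 0, 0]]]}}

```text
time_s: 7.0
tool_pos: [0.5122, -0.3745, 0.0412]
eef_rot: [0.996, 0.087, 0.001, -0.001]
contact_force: [-0.2, -0.1, -1.6]
width: 0.0143
```

```bash
python3 -c "
from h import *
plan((511,-380.3,20,9.4),(511,-380.3,-12,9.4))"
```

```text
t 7.0 now [ 512.2 -374.5   41.2] yaw 10.0 tilt [0.001 0.001] w 0.0143 F [-0.2 -0.1 -1.6]
(511, -380.3, 20, 9.4)
   [[-0.002, 0.006, 0.021], [-0.1, -0.1, 0.6]]
(511, -380.3, -12, 9.4)
   [[0.0, -0.0, 0.032], [0.0, 0.0, 0.0]]
```

Emit:
{"op": "arm_command", "data": {"plan": [[[-0.002, 0.006, 0.02], [0, 0, 0.6]], [[0, 0, 0.016], [0, 0, 0]], [[0, 0, 0.01], [0, 0, 0]], [[0, 0, 0], [0, 0, 0]], [[0, 0, 0], [0, 0, 0]]]}}

```text
time_s: 7.62
tool_pos: [0.5118, -0.3816, -0.0068]
eef_rot: [0.997, 0.081, 0.001, -0.0]
contact_force: [-0.2, 0.2, -2.1]
width: 0.0141
```

```bash
python3 -c "
from h import *
plan((511,-380.3,-14,9.4))"
```

```text
t 7.62 now [ 511.8 -381.6   -6.8] yaw 9.3 tilt [0.003 0.   ] w 0.0141 F [-0.2  0.2 -2.1]
(511, -380.3, -14, 9.4)
   [[-0.001, -0.001, 0.007], [0.0, -0.2, -0.1]]
```

Emit:
{"op": "arm_command", "data": {"plan": [[[-0.001, -0.001, 0.006], [0, 0, 0]], [[0, 0, 0.002], [0, 0, 0]], [[0, 0, 0], [0, 0, 0]]]}}

```text
time_s: 8.0
tool_pos: [0.5109, -0.3808, -0.014]
eef_rot: [0.997, 0.081, 0.002, 0.0]
contact_force: [0.7, -1.0, -1.3]
width: 0.0145
```

```bash
python3 -c "
from h import *
plan((511,-380.3,-14,9.4))"
```

```text
t 8.0 now [ 510.9 -380.8  -14. ] yaw 9.3 tilt [ 0.003 -0.   ] w 0.0145 F [ 0.7 -1.  -1.3]
(511, -380.3, -14, 9.4)
   [[0.0, -0.001, -0.0], [0.0, -0.2, -0.1]]
```

Emit:
{"op": "arm_command", "data": {"plan": [[[0, 0, 0.001], [0, 0, 0]], [[0, 0, 0.001], [0, 0, 0]]]}}

```text
time_s: 8.25
tool_pos: [0.511, -0.3809, -0.0142]
eef_rot: [0.997, 0.081, 0.002, 0.0]
contact_force: [-4.0, 1.8, 8.4]
width: 0.0143
```

Emit:
{"op": "arm_command", "data": {"plan": [[[0, 0, 0], [0, 0, 0]], [[0, 0, 0], [0, 0, 0]], [[0, 0, -0.01], [0, 0, 0]], [[0, 0, -0.04], [0, 0, 0]], [[0, 0, -0.05], [0, 0, 0]], [[0, 0, 0], [0, 0, 0]]], "fingers": 0.026}}

```text
time_s: 9.0
tool_pos: [0.512, -0.3817, 0.091]
eef_rot: [0.997, 0.081, 0.003, 0.001]
contact_force: [0.4, -0.7, -0.2]
width: 0.0261
```

```bash
python3 -c "
from h import *
c=cam('wrist');save(c,'w5')
blobs(c,.014,.03)
a=np.radians(93);h=(558.4+38*np.cos(a),-105.2+38*np.sin(a));print(h)
plan((h[0],h[1],120,92.5),(h[0],h[1],50,92.5))"
```

```text
[255. 195.] 3852 z [0.0157 0.019  0.0205] c [ 509.  -383.1] LxW 162.2 15.9 ang 8.8
(np.float64(556.4112336627682), np.float64(-67.25207767932619))
t 9.05 now [ 510.7 -380.8   88.7] yaw 9.3 tilt [ 0.004 -0.   ] w 0.0263 F [-0.3  0.2 -1. ]
(np.float64(556.4112336627682), np.float64(-67.25207767932619), 120, 92.5)
   [[0.011, -0.034, -0.003], [0.0, -0.0, -9.2]]
   [[0.016, -0.031, -0.003], [0.0, -0.0, -9.2]]
   [[0.021, -0.028, -0.003], [0.0, -0.0, -9.2]]
   [[0.025, -0.025, -0.003], [0.0, -0.0, -9.2]]
   [[0.029, -0.02, -0.003], [0.0, -0.0, -9.2]]
   [[0.032, -0.016, -0.003], [0.0, -0.0, -9.2]]
   [[0.034, -0.01, -0.003], [0.0, -0.0, -9.2]]
   [[0.035, -0.005, -0.003], [0.0, -0.0, -9.2]]
   [[0.035, 0.001, -0.003], [0.0, -0.0, -9.2]]
(np.float64(556.4112336627682), np.float64(-67.25207767932619), 50, 92.5)
   [[0.0, -0.0, 0.035], [0.0, 0.0, 0.0]]
   [[0.0, -0.0, 0.035], [0.0, 0.0, 0.0]]
```

View pics/w5.png

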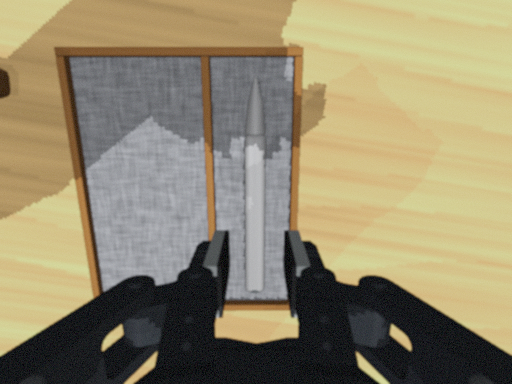

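The point chisel lies flat, centred in the narrow bay (255,195). Next is the hammer.

Emit:
{"op": "arm_command", "data": {"plan": [[[0.011, -0.034, -0.003], [0, 0, -9.2]], [[0.016, -0.031, -0.003], [0, 0, -9.2]], [[0.021, -0.028, -0.003], [0, 0, -9.2]], [[0.025, -0.025, -0.003], [0, 0, -9.2]], [[0.029, -0.02, -0.003], [0, 0, -9.2]], [[0.032, -0.016, -0.003], [0, 0, -9.2]], [[0.034, -0.01, -0.003], [0, 0, -9.2]], [[0.035, -0.005, -0.003], [0, 0, -9.2]]], "fingers": 0.05}}

```text
time_s: 10.05
tool_pos: [0.5437, -0.0941, 0.1056]
eef_rot: [0.737, 0.675, -0.002, -0.004]
contact_force: [0.2, -0.2, 0.3]
width: 0.0496
```

Emit:
{"op": "arm_command", "data": {"plan": [[[0.03, 0.001, 0], [0, 0, -9]], [[0, 0, 0], [0, 0, 0]], [[0, 0, 0], [0, 0, 0]]]}}

```text
time_s: 10.42
tool_pos: [0.5458, -0.0602, 0.1034]
eef_rot: [0.678, 0.735, -0.002, -0.006]
contact_force: [-0.6, -0.8, 0.0]
width: 0.0499
```

```bash
python3 -c "
from h import *
c=cam('wrist');save(c,'w6')
blobs(c,.006,.04);W=cloud(c)*1000
m=(W[...,2]>17)&(W[...,2]<28)&(W[...,1]<-58)&(W[...,1]>-130)&(abs(W[...,0]-557)<25)
P=W[m];print(len(P))
for y in (-60,-70,-80,-90,-100,-110,-120):
  q=P[abs(P[:,1]-y)<3]; 
  if len(q):print(y,q[:,0].min(),q[:,0].max(),q[:,0].mean())
plan((556.4,-67.3,50,92.5))"
```

```text
[131.  37.] 1873 z [0.0085 0.015  0.0165] c [445.5  43.7] LxW 52.6 16.4 ang 87.5
[273.  42.] 1917 z [0.0121 0.0151 0.0165] c [548.6  47.4] LxW 59.1 16.0 ang 86.2
[444.  29.] 1502 z [0.008  0.0246 0.0384] c [666.1  62.4] LxW 43.6 20.1 ang 132.6
[269. 206.] 7549 z [0.0204 0.0283 0.0303] c [ 558.1 -106. ] LxW 170.2 73.1 ang 93.3
[429. 227.] 7301 z [0.0119 0.0291 0.0303] c [687.7 -83.8] LxW 90.3 45.6 ang 104.7
[501. 303.] 1481 z [0.007  0.0171 0.0359] c [ 765.9 -136.5] LxW 74.0 6.7 ang 86.8
[123. 370.] 274 z [0.0066 0.0111 0.0125] c [ 428.5 -257.5] LxW 34.2 7.6 ang 10.6
1824
-60 546.3947292105192 564.0483101354156 555.1531388839321
-70 547.0481348088447 565.1399482923326 555.9524674476195
-80 547.873999224261 565.3016841447541 556.3814053275943
-90 548.6479461828128 566.2230876886957 557.0612044537918
-100 548.6295138656493 566.3175612275747 557.240281618443
-110 549.4532826462688 567.3237048170861 558.2940747671757
-120 550.2407885828235 567.3940272703171 558.68498652315
t 10.47 now [545.8 -60.1 103.5] yaw 94.6 tilt [-0.012  0.005] w 0.0499 F [0.3 0.9 0.4]
(556.4, -67.3, 50, 92.5)
   [[-0.008, 0.011, 0.053], [-0.7, -0.3, 2.1]]
```

Emit:
{"op": "arm_command", "data": {"plan": [[[-0.008, 0.011, 0.03], [-0.7, -0.3, 1.3]], [[0, 0, 0.03], [0, 0, 0]], [[0, 0, 0], [0, 0, 0]], [[0, 0, 0], [0, 0, 0]]]}}

```text
time_s: 10.98
tool_pos: [0.5574, -0.0718, 0.0424]
eef_rot: [0.69, 0.723, -0.0, 0.001]
contact_force: [0.3, -0.9, 0.1]
width: 0.05
```

```bash
python3 -c "
from h import *
plan((556,-68,-17,93.3))"
```

```text
t 10.97 now [557.4 -71.8  42.4] yaw 92.7 tilt [ 0.001 -0.002] w 0.05 F [ 0.3 -0.9  0.1]
(556, -68, -17, 93.3)
   [[0.002, -0.001, 0.03], [0.0, 0.1, -0.3]]
   [[0.002, -0.001, 0.03], [0.0, 0.1, -0.3]]
```

Emit:
{"op": "arm_command", "data": {"plan": [[[0.004, -0.001, 0.015], [0, 0, -0.6]], [[0, 0, 0.015], [0, 0, 0]], [[0, 0, 0.015], [0, 0, 0]], [[0, 0, 0.01], [0, 0, 0]], [[0, 0, 0], [0, 0, 0]]]}}

```text
time_s: 11.6
tool_pos: [0.557, -0.0681, -0.0149]
eef_rot: [0.687, 0.727, 0.0, 0.002]
contact_force: [0.5, 0.5, -0.5]
width: 0.0499
```

```bash
python3 -c "
from h import *
plan((556,-68,-17,93.3))"
```

```text
t 11.6 now [557.  -68.1 -14.9] yaw 93.3 tilt [ 0.003 -0.002] w 0.0499 F [ 0.5  0.5 -0.5]
(556, -68, -17, 93.3)
   [[0.0, -0.001, 0.002], [0.2, 0.1, -0.0]]
```

Emit:
{"op": "arm_command", "data": {"plan": [[[0, -0.001, 0.003], [0.2, 0.1, 0]], [[0, 0, 0], [0, 0, 0]]]}}

```text
time_s: 11.85
tool_pos: [0.5563, -0.0681, -0.0178]
eef_rot: [0.687, 0.727, -0.0, 0.0]
contact_force: [-0.0, 0.8, 0.3]
width: 0.0499
```

Emit:
{"op": "arm_command", "data": {"plan": [[[0, 0, 0], [0, 0, 0]], [[0, 0, 0], [0, 0, 0]], [[0, 0, 0], [0, 0, 0]], [[0, 0, 0], [0, 0, 0]]], "fingers": 0.0}}

```text
time_s: 12.35
tool_pos: [0.5564, -0.0683, -0.0171]
eef_rot: [0.687, 0.727, -0.0, 0.0]
contact_force: [0.7, 0.4, -2.8]
width: 0.0168
```

```bash
python3 -c "
from h import *
plan((557,-68,80,93.3),(534.9,-291.7,90,9.4))"
```

```text
t 12.35 now [556.4 -68.3 -17.1] yaw 93.3 tilt [ 0.    -0.001] w 0.0168 F [ 0.7  0.4 -2.8]
(557, -68, 80, 93.3)
   [[0.0, 0.0, -0.049], [0.0, 0.0, -0.0]]
   [[0.0, 0.0, -0.049], [0.0, 0.0, -0.0]]
(534.9, -291.7, 90, 9.4)
   [[-0.025, -0.004, -0.001], [0.0, -0.0, 9.3]]
   [[-0.025, 0.0, -0.001], [0.0, -0.0, 9.3]]
   [[-0.025, 0.004, -0.001], [0.0, -0.0, 9.3]]
   [[-0.024, 0.008, -0.001], [0.0, -0.0, 9.3]]
   [[-0.022, 0.012, -0.001], [0.0, -0.0, 9.3]]
   [[-0.02, 0.015, -0.001], [0.0, -0.0, 9.3]]
   [[-0.017, 0.018, -0.001], [0.0, -0.0, 9.3]]
   [[-0.014, 0.021, -0.001], [0.0, -0.0, 9.3]]
   [[-0.01, 0.023, -0.001], [0.0, -0.0, 9.3]]
```

Emit:
{"op": "arm_command", "data": {"plan": [[[0, 0, -0.015], [0, 0, 0]], [[0, 0, -0.035], [0, 0, 0]], [[0, 0, -0.035], [0, 0, 0]], [[0, 0, -0.015], [0, 0, 0]], [[-0.015, -0.002, 0], [0, 0, 5]], [[-0.025, 0, 0], [0, 0, 8.5]], [[-0.025, 0.004, 0], [0, 0, 8.5]], [[-0.024, 0.007, 0], [0, 0, 8.5]]]}}

```text
time_s: 13.35
tool_pos: [0.5485, -0.158, 0.0856]
eef_rot: [0.856, 0.517, -0.003, -0.002]
contact_force: [-1.0, -0.2, -6.1]
width: 0.0168
```

Emit:
{"op": "arm_command", "data": {"plan": [[[-0.022, 0.011, 0], [0, 0, 9]], [[-0.02, 0.014, 0], [0, 0, 9]], [[-0.018, 0.017, 0], [0, 0, 9]], [[-0.015, 0.02, 0], [0, 0, 9]], [[-0.01, 0.02, 0], [0, 0, 7]], [[0, 0, 0], [0, 0, 0]]]}}

```text
time_s: 14.1
tool_pos: [0.5382, -0.284, 0.0815]
eef_rot: [0.988, 0.152, -0.008, -0.003]
contact_force: [0.3, -0.2, -6.4]
width: 0.017
```

```bash
python3 -c "
from h import *
plan((534.9,-291.7,90,9.4))
c=cam('wrist');save(c,'w7');blobs(c,.007,.016)"
```

```text
t 14.1 now [ 538.2 -284.    81.5] yaw 17.5 tilt [-0.017  0.003] w 0.017 F [ 0.3 -0.2 -6.4]
(534.9, -291.7, 90, 9.4)
   [[-0.006, 0.006, -0.008], [-0.4, 0.9, 8.1]]
[345. 155.] 4450 z [0.0087 0.0114 0.0126] c [ 543.6 -324.2] LxW 173.6 128.9 ang 99.3
[372. 206.] 731 z [0.0087 0.0133 0.0158] c [ 544.3 -371.7] LxW 104.3 10.7 ang 0.5
[191. 257.] 332 z [0.0092 0.0116 0.0126] c [ 470.4 -251.5] LxW 39.4 6.1 ang 9.6
[319. 252.] 280 z [0.0086 0.0114 0.0125] c [ 506.4 -347.4] LxW 29.3 6.6 ang 9.2
```

View pics/w7.png

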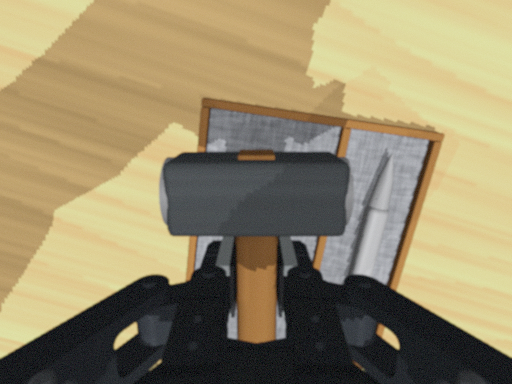

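Hammer held square to the jaws, with the head ahead of the fingers. I'll finish the turn, then lower it.

Emit:
{"op": "arm_command", "data": {"plan": [[[-0.006, 0.006, 0], [-0.4, 0.9, 8.1]], [[0, 0, 0.015], [0, 0, 0]], [[0, 0, 0.015], [0, 0, 0]], [[0, 0, 0], [0, 0, 0]], [[0, 0, 0], [0, 0, 0]]]}}

```text
time_s: 14.78
tool_pos: [0.5343, -0.2835, 0.0469]
eef_rot: [0.996, 0.09, -0.002, -0.004]
contact_force: [0.3, -0.3, -6.5]
width: 0.017
```

```bash
python3 -c "
from h import *
plan((534.9,-291.7,30,9.4),(534.9,-291.7,-11,9.4))"
```

```text
t 14.78 now [ 534.3 -283.5   46.9] yaw 10.3 tilt [-0.004  0.007] w 0.017 F [ 0.3 -0.3 -6.5]
(534.9, -291.7, 30, 9.4)
   [[-0.001, 0.008, 0.017], [-0.4, 0.2, 0.9]]
(534.9, -291.7, -11, 9.4)
   [[0.0, -0.0, 0.041], [0.0, 0.0, 0.0]]
```

Emit:
{"op": "arm_command", "data": {"plan": [[[-0.001, 0.008, 0.015], [-0.4, 0.2, 0.9]], [[0, 0, 0.015], [0, 0, 0]], [[0, 0, 0.01], [0, 0, 0]], [[0, 0, 0], [0, 0, 0]]]}}

```text
time_s: 15.28
tool_pos: [0.5347, -0.2922, 0.0038]
eef_rot: [0.997, 0.082, 0.0, -0.0]
contact_force: [0.0, -0.4, -5.1]
width: 0.0168
```

```bash
python3 -c "
from h import *
plan((534.9,-291.7,-13,9.4))"
```

```text
t 15.28 now [ 534.7 -292.2    3.8] yaw 9.4 tilt [0.001 0.   ] w 0.0168 F [ 0.  -0.4 -5.1]
(534.9, -291.7, -13, 9.4)
   [[0.0, -0.0, 0.017], [-0.0, -0.0, -0.0]]
```

Emit:
{"op": "arm_command", "data": {"plan": [[[0, 0, 0.011], [0, 0, 0]], [[0, 0, 0.003], [0, 0, 0]], [[0, 0, 0.001], [0, 0, 0]]]}}

```text
time_s: 15.65
tool_pos: [0.5353, -0.2922, -0.0117]
eef_rot: [0.997, 0.082, 0.001, -0.0]
contact_force: [-0.3, 0.1, -6.7]
width: 0.0168
```

Emit:
{"op": "arm_command", "data": {"plan": [[[0, 0, 0.001], [0, 0, 0]], [[0, 0, 0.001], [0, 0, 0]]]}}

```text
time_s: 15.9
tool_pos: [0.5356, -0.2923, -0.013]
eef_rot: [0.997, 0.082, 0.001, 0.0]
contact_force: [-3.0, 0.6, 4.5]
width: 0.0171
```

Emit:
{"op": "arm_command", "data": {"plan": [[[0, 0, 0], [0, 0, 0]], [[0, 0, 0], [0, 0, 0]], [[0, 0, -0.01], [0, 0, 0]], [[0, 0, -0.04], [0, 0, 0]], [[0, 0, -0.05], [0, 0, 0]], [[0, 0, -0.02], [0, 0, 0]], [[0, 0, 0], [0, 0, 0]]], "fingers": 0.036}}

```text
time_s: 16.77
tool_pos: [0.5385, -0.2936, 0.1164]
eef_rot: [0.997, 0.082, 0.005, 0.002]
contact_force: [-0.7, 0.0, -0.0]
width: 0.0358
```

```bash
python3 -c "
from h import *
c=cam('wrist');save(c,'w8');blobs(c,.026,.04);blobs(c,.015,.024)
plan((454.5,95,125,90.8),step=.058)"
```

```text
[254. 197.] 6627 z [0.0271 0.0327 0.0345] c [ 500.1 -301.3] LxW 170.1 73.1 ang 10.6
[350. 214.] 2065 z [0.0158 0.019  0.0204] c [ 525.7 -379.9] LxW 125.0 16.4 ang 9.2
t 16.82 now [ 538.1 -293.4  115.4] yaw 9.4 tilt [ 0.01  -0.003] w 0.0362 F [0.2 0.4 0.4]
(454.5, 95, 125, 90.8)
   [[-0.002, -0.044, -0.001], [0.1, -0.0, -9.0]]
   [[0.005, -0.044, -0.001], [0.1, -0.0, -9.0]]
   [[0.012, -0.043, -0.001], [0.1, -0.0, -9.0]]
   [[0.018, -0.04, -0.001], [0.1, -0.0, -9.0]]
   [[0.024, -0.037, -0.001], [0.1, -0.0, -9.0]]
   [[0.03, -0.033, -0.001], [0.1, -0.0, -9.0]]
   [[0.035, -0.027, -0.001], [0.1, -0.0, -9.0]]
   [[0.038, -0.022, -0.001], [0.1, -0.0, -9.0]]
   [[0.041, -0.015, -0.001], [0.1, -0.0, -9.0]]
```

View pics/w8.png

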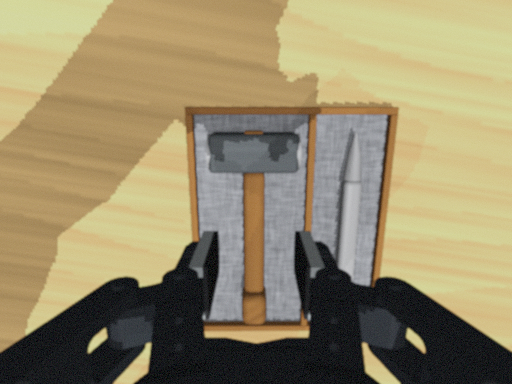

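The hammer lies inside the wide bay (254,225) with margin all round. That completes the carving kit. Next is the broad chisel.

Emit:
{"op": "arm_command", "data": {"plan": [[[-0.002, -0.044, -0.001], [0, 0, -9]], [[0.005, -0.044, -0.001], [0, 0, -9]], [[0.012, -0.043, -0.001], [0, 0, -9]], [[0.018, -0.04, -0.001], [0, 0, -9]], [[0.024, -0.037, -0.001], [0, 0, -9]], [[0.03, -0.033, -0.001], [0, 0, -9]], [[0.035, -0.027, -0.001], [0, 0, -9]], [[0.038, -0.022, -0.001], [0, 0, -9]]], "fingers": 0.045}}

```text
time_s: 17.82
tool_pos: [0.4521, 0.0587, 0.1132]
eef_rot: [0.747, 0.665, -0.001, 0.0]
contact_force: [0.3, -0.2, 0.1]
width: 0.0449
```

```bash
python3 -c "
from h import *
plan((454.5,95,110,90.8))"
```

```text
t 17.82 now [452.1  58.7 113.2] yaw 83.4 tilt [-0.001 -0.002] w 0.0449 F [ 0.3 -0.2  0.1]
(454.5, 95, 110, 90.8)
   [[0.036, -0.002, 0.003], [-0.1, 0.1, -7.4]]
```

Emit:
{"op": "arm_command", "data": {"plan": [[[0.033, -0.002, 0.003], [0, 0, -7]], [[0, 0, 0], [0, 0, 0]], [[0, 0, 0], [0, 0, 0]]]}}

```text
time_s: 18.2
tool_pos: [0.4509, 0.0953, 0.1076]
eef_rot: [0.701, 0.713, -0.003, -0.002]
contact_force: [-0.7, 0.1, 0.1]
width: 0.0453
```

```bash
python3 -c "
from h import *
c=cam('wrist');save(c,'w9');blobs(c,.006,.03)
plan((454.5,98,30,90.8))"
```

```text
[254. 150.] 5568 z [0.0094 0.0111 0.0161] c [447.2  97.3] LxW 160.3 47.8 ang 87.3
[381. 167.] 4578 z [0.0081 0.0127 0.0161] c [552.   97.8] LxW 159.8 25.9 ang 86.5
[506. 208.] 785 z [0.0067 0.0126 0.0226] c [658.5  84.3] LxW 61.4 4.6 ang 92.0
[502. 331.] 383 z [0.0067 0.0147 0.0277] c [683.  -40.5] LxW 25.9 6.0 ang 12.5
t 18.25 now [450.9  95.3 107.6] yaw 91.0 tilt [-0.006 -0.001] w 0.0454 F [ 0.5  0.1 -0.1]
(454.5, 98, 30, 90.8)
   [[0.001, 0.002, 0.039], [-0.2, 0.0, 0.1]]
   [[0.001, 0.002, 0.039], [-0.2, 0.0, 0.1]]
```

```bash
python3 -c "
from h import *
c=cam('wrist');W=cloud(c)*1000
m=(W[...,2]>12.5)&(W[...,2]<20)&(abs(W[...,0]-450)<25)&(W[...,1]<130)
P=W[m]
print(P[:,1].min(),P[:,1].max())
for y in (30,45,60,75,90,105):
  q=P[abs(P[:,1]-y)<4]
  if len(q):print(y,q[:,0].min().round(1),q[:,0].max().round(1),q[:,0].mean().round(1))"
```

```text
17.30675449355981 127.80648744859596
30 436.6 451.6 444.4
45 437.5 453.0 445.3
60 438.3 453.6 445.8
75 439.1 454.2 446.3
90 439.8 454.7 447.1
105 439.8 455.2 447.5
```

Bar centre by slices is x = 447.3 at y = 97, yaw 87.6°. The blade measures 47.8 mm wide, so this is the broad chisel; the one at x = 552 is 25.9 mm wide, the claw.

Emit:
{"op": "arm_command", "data": {"plan": [[[0, -0.004, 0.03], [0, 0, 3.4]], [[0, 0, 0.04], [0, 0, 0]], [[0, 0, 0], [0, 0, 0]], [[0, 0, 0], [0, 0, 0]]]}}

```text
time_s: 18.8
tool_pos: [0.4486, 0.0913, 0.0377]
eef_rot: [0.726, 0.688, -0.002, -0.0]
contact_force: [-0.3, 0.6, 1.7]
width: 0.045
```

```bash
python3 -c "
from h import *
plan((447.3,96,-18,87.6),step=.02)"
```

```text
t 18.8 now [448.6  91.3  37.7] yaw 86.9 tilt [-0.003 -0.002] w 0.045 F [-0.3  0.6  1.7]
(447.3, 96, -18, 87.6)
   [[0.002, -0.0, 0.019], [-0.1, 0.0, -0.2]]
   [[0.002, -0.0, 0.019], [-0.1, 0.0, -0.2]]
   [[0.002, -0.0, 0.019], [-0.1, 0.0, -0.2]]
```

Emit:
{"op": "arm_command", "data": {"plan": [[[0.004, -0.001, 0.018], [0, 0, -0.7]], [[0, 0, 0.018], [0, 0, 0]], [[0, 0, 0.014], [0, 0, 0]], [[0, 0, 0.003], [0, 0, 0]], [[0, 0, 0], [0, 0, 0]]]}}

```text
time_s: 19.42
tool_pos: [0.4529, 0.0948, -0.0108]
eef_rot: [0.723, 0.691, 0.002, 0.003]
contact_force: [-0.2, 0.7, 0.5]
width: 0.0448
```

```bash
python3 -c "
from h import *
plan((447.3,96,-18.5,87.6),step=.02)"
```

```text
t 19.43 now [452.9  94.8 -10.8] yaw 87.4 tilt [ 0.007 -0.001] w 0.0448 F [-0.2  0.7  0.5]
(447.3, 96, -18.5, 87.6)
   [[0.001, -0.006, 0.008], [0.4, 0.0, -0.2]]
```

Emit:
{"op": "arm_command", "data": {"plan": [[[0.001, -0.006, 0.004], [0.4, 0, -0.2]], [[0, 0, 0.004], [0, 0, 0]], [[0, 0, 0.001], [0, 0, 0]]]}}

```text
time_s: 19.8
tool_pos: [0.4473, 0.0963, -0.0194]
eef_rot: [0.722, 0.692, 0.0, 0.0]
contact_force: [0.1, 0.8, -0.3]
width: 0.045
```

Emit:
{"op": "arm_command", "data": {"plan": [[[0, 0, 0], [0, 0, 0]], [[0, 0, 0], [0, 0, 0]], [[0, 0, 0], [0, 0, 0]], [[0, 0, 0], [0, 0, 0]]], "fingers": 0.0}}

```text
time_s: 20.3
tool_pos: [0.4478, 0.0966, -0.0182]
eef_rot: [0.722, 0.692, 0.0, 0.001]
contact_force: [-0.1, 0.1, -1.8]
width: 0.0143
```

```bash
python3 -c "
from h import *
plan((447.3,96,90,87.6),(505.4,296.2,100,166.9))"
```

```text
t 20.3 now [447.8  96.6 -18.2] yaw 87.6 tilt [ 0.002 -0.001] w 0.0143 F [-0.1  0.1 -1.8]
(447.3, 96, 90, 87.6)
   [[-0.0, -0.0, -0.054], [0.1, 0.0, 0.0]]
   [[-0.0, -0.0, -0.054], [0.1, 0.0, 0.0]]
(505.4, 296.2, 100, 166.9)
   [[0.022, 0.006, -0.001], [0.0, 0.0, -8.8]]
   [[0.021, 0.009, -0.001], [0.0, 0.0, -8.8]]
   [[0.02, 0.012, -0.001], [0.0, 0.0, -8.8]]
   [[0.018, 0.015, -0.001], [0.0, 0.0, -8.8]]
   [[0.015, 0.017, -0.001], [0.0, 0.0, -8.8]]
   [[0.012, 0.02, -0.001], [0.0, 0.0, -8.8]]
   [[0.009, 0.021, -0.001], [0.0, 0.0, -8.8]]
   [[0.006, 0.022, -0.001], [0.0, 0.0, -8.8]]
   [[0.002, 0.023, -0.001], [0.0, 0.0, -8.8]]
```

Emit:
{"op": "arm_command", "data": {"plan": [[[0, 0, -0.015], [0, 0, 0]], [[0, 0, -0.04], [0, 0, 0]], [[0, 0, -0.045], [0, 0, 0]], [[0.022, 0.006, -0.015], [0, 0, -6]], [[0.022, 0.008, 0], [0, 0, -8.8]], [[0.021, 0.011, 0], [0, 0, -8.8]], [[0.019, 0.013, 0], [0, 0, -8.8]], [[0.017, 0.016, 0], [0, 0, -8.8]]]}}

```text
time_s: 21.3
tool_pos: [0.476, 0.209, 0.1056]
eef_rot: [0.423, 0.906, -0.001, 0.001]
contact_force: [0.4, -0.1, -3.5]
width: 0.0143
```

Emit:
{"op": "arm_command", "data": {"plan": [[[0.014, 0.018, 0], [0, 0, -8.8]], [[0.011, 0.02, 0], [0, 0, -8.8]], [[0.008, 0.021, 0], [0, 0, -8.8]], [[0.004, 0.022, 0], [0, 0, -8.8]], [[0, 0.01, 0], [0, 0, -6]], [[0, 0, 0], [0, 0, 0]]]}}

```text
time_s: 22.05
tool_pos: [0.496, 0.3097, 0.1091]
eef_rot: [0.065, 0.998, -0.002, -0.0]
contact_force: [-0.7, -0.2, -2.3]
width: 0.0145
```

```bash
python3 -c "
from h import *
c=cam('wrist');save(c,'w10');blobs(c,.007,.016)
plan((505.4,296.2,60,166.9))"
```

```text
[233.  61.] 423 z [0.0102 0.0115 0.0127] c [398.8 311.9] LxW 61.8 6.0 ang 82.3
[370. 165.] 3953 z [0.0083 0.0113 0.0125] c [505.3 380.5] LxW 177.1 102.5 ang 166.7
[200. 191.] 1222 z [0.0094 0.0113 0.0124] c [502.5 258.9] LxW 153.1 6.5 ang 166.7
[ 67. 270.] 2427 z [0.0087 0.0112 0.0156] c [552.2 122.6] LxW 112.9 25.8 ang 85.0
t 22.1 now [496.1 309.1 109.1] yaw 172.5 tilt [-0.001 -0.005] w 0.0146 F [ 0.7 -0.  -2.5]
(505.4, 296.2, 60, 166.9)
   [[-0.011, -0.011, 0.049], [-0.3, -0.0, 5.6]]
```

View pics/w10.png

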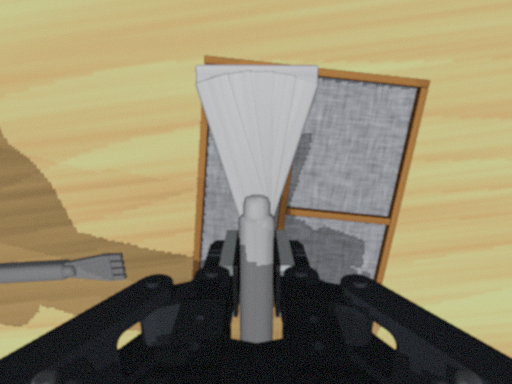

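Broad chisel held straight. Refined long-bay centre: (503.3, 295.1), yaw 166.7°. The claw at (60,270) hasn't moved.

Emit:
{"op": "arm_command", "data": {"plan": [[[-0.009, -0.013, 0.02], [-0.3, 0, 5.8]], [[0, 0, 0.025], [0, 0, 0]], [[0, 0, 0.02], [0, 0, 0]], [[0, 0, 0], [0, 0, 0]], [[0, 0, 0], [0, 0, 0]]]}}

```text
time_s: 22.72
tool_pos: [0.5042, 0.2913, 0.0445]
eef_rot: [0.123, 0.992, -0.001, 0.001]
contact_force: [-0.3, 0.6, -2.4]
width: 0.0145
```

```bash
python3 -c "
from h import *
plan((503.3,295.1,20,166.7),(503.3,295.1,-12,166.7))"
```

```text
t 22.73 now [504.2 291.3  44.5] yaw 165.9 tilt [ 0.002 -0.002] w 0.0145 F [-0.3  0.6 -2.4]
(503.3, 295.1, 20, 166.7)
   [[0.002, 0.003, 0.024], [-0.1, 0.1, -0.8]]
(503.3, 295.1, -12, 166.7)
   [[0.0, -0.0, 0.032], [0.0, 0.0, 0.0]]
```

Emit:
{"op": "arm_command", "data": {"plan": [[[0.002, 0.003, 0.02], [0, 0, -0.8]], [[0, 0, 0.018], [0, 0, 0]], [[0, 0, 0.01], [0, 0, 0]], [[0, 0, 0], [0, 0, 0]]]}}

```text
time_s: 23.22
tool_pos: [0.5031, 0.2954, -0.0063]
eef_rot: [0.116, 0.993, -0.001, 0.001]
contact_force: [-0.7, -0.5, -3.7]
width: 0.0148
```

```bash
python3 -c "
from h import *
plan((503.3,295.1,-13,166.7))"
```

```text
t 23.23 now [503.1 295.4  -6.3] yaw 166.7 tilt [ 0.002 -0.001] w 0.0148 F [-0.7 -0.5 -3.7]
(503.3, 295.1, -13, 166.7)
   [[-0.0, -0.0, 0.007], [-0.0, 0.1, 0.0]]
```

Emit:
{"op": "arm_command", "data": {"plan": [[[0, 0, 0.005], [0, 0, 0]], [[0, 0, 0.002], [0, 0, 0]], [[0, 0, 0.001], [0, 0, 0]]]}}

```text
time_s: 23.6
tool_pos: [0.5036, 0.2959, -0.0142]
eef_rot: [0.116, 0.993, -0.0, 0.002]
contact_force: [-0.5, 0.6, 2.3]
width: 0.0144
```

Emit:
{"op": "arm_command", "data": {"plan": [[[0, 0, 0.001], [0, 0, 0]], [[0, 0, 0.001], [0, 0, 0]]]}}

```text
time_s: 23.85
tool_pos: [0.5037, 0.2958, -0.0142]
eef_rot: [0.116, 0.993, -0.001, 0.002]
contact_force: [-4.2, -2.1, 6.8]
width: 0.0147
```

Emit:
{"op": "arm_command", "data": {"plan": [[[0, 0, 0], [0, 0, 0]], [[0, 0, 0], [0, 0, 0]], [[0, 0, -0.01], [0, 0, 0]], [[0, 0, -0.04], [0, 0, 0]], [[0, 0, -0.05], [0, 0, 0]], [[0, 0, -0.02], [0, 0, 0]], [[0, 0, 0], [0, 0, 0]]], "fingers": 0.027}}

```text
time_s: 24.72
tool_pos: [0.5041, 0.2971, 0.1121]
eef_rot: [0.116, 0.993, 0.001, 0.004]
contact_force: [0.0, -0.6, -0.9]
width: 0.027
```

```bash
python3 -c "
from h import *
c=cam('wrist');save(c,'w11');blobs(c,.0085,.013);blobs(c,.016,.03)
plan((688,-84,120,104.7),step=.057)"
```

```text
[323. 127.] 7329 z [0.0098 0.0113 0.0125] c [509.9 343.1] LxW 202.8 173.8 ang 166.7
[104. 270.] 1250 z [0.009  0.0104 0.0124] c [553.5 111.5] LxW 134.9 23.4 ang 88.4
[256. 289.] 447 z [0.0093 0.0111 0.0123] c [603.6 272.8] LxW 56.9 7.3 ang 77.1
[254. 210.] 2116 z [0.0169 0.019  0.0203] c [527.2 289. ] LxW 107.5 16.0 ang 166.2
t 24.77 now [503.7 296.8 111.1] yaw 166.7 tilt [0.006 0.   ] w 0.0271 F [ 0.   0.2 -0.8]
(688, -84, 120, 104.7)
   [[-0.033, -0.041, -0.001], [0.0, 0.0, 7.8]]
   [[-0.039, -0.036, -0.001], [0.0, 0.0, 7.8]]
   [[-0.043, -0.031, -0.001], [0.0, 0.0, 7.8]]
   [[-0.047, -0.025, -0.001], [0.0, 0.0, 7.8]]
   [[-0.05, -0.018, -0.001], [0.0, 0.0, 7.8]]
   [[-0.052, -0.011, -0.001], [0.0, 0.0, 7.8]]
   [[-0.053, -0.004, -0.001], [0.0, 0.0, 7.8]]
   [[-0.053, 0.003, -0.001], [0.0, 0.0, 7.8]]
```

View pics/w11.png

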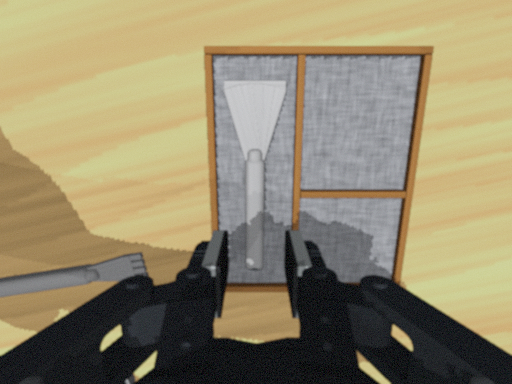

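The broad chisel is inside the long bay (254,170). The refit gives tray centre (514.3, 341.8), so the larger short bay is at (477.7, 386.9) and the smaller at (578.0, 363.2). Next is the stone.

Emit:
{"op": "arm_command", "data": {"plan": [[[-0.033, -0.041, -0.001], [0, 0, 7.8]], [[-0.039, -0.036, -0.001], [0, 0, 7.8]], [[-0.043, -0.031, -0.001], [0, 0, 7.8]], [[-0.047, -0.025, -0.001], [0, 0, 7.8]], [[-0.05, -0.018, -0.001], [0, 0, 7.8]], [[-0.052, -0.011, -0.001], [0, 0, 7.8]], [[-0.053, -0.004, -0.001], [0, 0, 7.8]], [[-0.053, 0.003, -0.001], [0, 0, 7.8]]], "fingers": 0.07}}

```text
time_s: 25.78
tool_pos: [0.6797, -0.0963, 0.1034]
eef_rot: [0.623, 0.782, -0.005, -0.005]
contact_force: [0.9, -0.5, -0.3]
width: 0.0697
```

```bash
python3 -c "
from h import *
plan((688,-84,120,104.7),step=.057)"
```

```text
t 25.77 now [679.7 -96.3 103.4] yaw 103.0 tilt [-0.014 -0.001] w 0.0697 F [ 0.9 -0.5 -0.3]
(688, -84, 120, 104.7)
   [[0.01, 0.011, -0.017], [-0.8, -0.2, -1.7]]
```

Emit:
{"op": "arm_command", "data": {"plan": [[[0.01, 0.011, 0], [-0.8, -0.2, -1.7]], [[0, 0, 0], [0, 0, 0]], [[0, 0, 0], [0, 0, 0]]]}}

```text
time_s: 26.15
tool_pos: [0.6862, -0.0903, 0.0968]
eef_rot: [0.614, 0.789, -0.004, -0.002]
contact_force: [-0.7, 0.7, 0.7]
width: 0.0701
```

```bash
python3 -c "
from h import *
c=cam('wrist');save(c,'w12');blobs(c,.02,.06)
plan((688,-84,50,104.7))"
```

```text
[262. 182.] 7118 z [0.028  0.0295 0.0306] c [688.1 -83.7] LxW 89.3 45.1 ang 104.7
[393. 225.] 4689 z [0.0306 0.043  0.0443] c [787.5 -91.2] LxW 65.8 39.8 ang 85.2
[332. 318.] 1110 z [0.0287 0.0414 0.044 ] c [ 771.2 -175.3] LxW 57.8 16.8 ang 100.3
[ 87. 373.] 381 z [0.0214 0.0307 0.0341] c [ 578.3 -290.4] LxW 36.6 14.8 ang 93.2
t 26.2 now [686.2 -89.5  96.9] yaw 104.3 tilt [-0.007 -0.003] w 0.0699 F [-0.4  0.4 -1.4]
(688, -84, 50, 104.7)
   [[0.005, 0.004, 0.047], [-0.5, 0.1, -0.4]]
```

Emit:
{"op": "arm_command", "data": {"plan": [[[0.005, 0.004, 0.03], [-0.5, 0, -0.4]], [[0, 0, 0.03], [0, 0, 0]], [[0, 0, 0], [0, 0, 0]], [[0, 0, 0], [0, 0, 0]]]}}

```text
time_s: 26.7
tool_pos: [0.6887, -0.0808, 0.0375]
eef_rot: [0.609, 0.793, 0.001, 0.001]
contact_force: [-0.1, -0.5, 0.3]
width: 0.0699
```

```bash
python3 -c "
from h import *
plan((688.1,-83.7,-17,104.7),step=.02)"
```

```text
t 26.7 now [688.7 -80.8  37.5] yaw 104.9 tilt [ 0.003 -0.001] w 0.0699 F [-0.1 -0.5  0.3]
(688.1, -83.7, -17, 104.7)
   [[-0.001, -0.0, 0.018], [0.0, 0.0, 0.1]]
   [[-0.001, -0.0, 0.018], [0.0, 0.0, 0.1]]
   [[-0.001, -0.0, 0.018], [0.0, 0.0, 0.1]]
```

Emit:
{"op": "arm_command", "data": {"plan": [[[-0.002, -0.001, 0.018], [0, 0, 0]], [[0, 0, 0.018], [0, 0, 0]], [[0, 0, 0.014], [0, 0, 0]], [[0, 0, 0.003], [0, 0, 0]], [[0, 0, 0], [0, 0, 0]]]}}

```text
time_s: 27.32
tool_pos: [0.6892, -0.0834, -0.0175]
eef_rot: [0.609, 0.793, 0.001, 0.002]
contact_force: [0.3, -0.1, 0.5]
width: 0.0696
```

```bash
python3 -c "
from h import *
plan((688.1,-83.7,-17,104.7),step=.02)"
```

```text
t 27.32 now [689.2 -83.4 -17.5] yaw 104.9 tilt [ 0.005 -0.001] w 0.0696 F [ 0.3 -0.1  0.5]
(688.1, -83.7, -17, 104.7)
   [[-0.0, -0.001, -0.0], [0.2, 0.1, 0.2]]
```

Emit:
{"op": "arm_command", "data": {"plan": [[[0, -0.001, 0], [0.2, 0.1, 0.2]], [[0, 0, 0], [0, 0, 0]]]}}

```text
time_s: 27.58
tool_pos: [0.6887, -0.0836, -0.0167]
eef_rot: [0.611, 0.792, 0.0, 0.001]
contact_force: [0.6, 0.4, -0.9]
width: 0.0701
```

Emit:
{"op": "arm_command", "data": {"plan": [[[0, 0, 0], [0, 0, 0]], [[0, 0, 0], [0, 0, 0]], [[0, 0, 0], [0, 0, 0]], [[0, 0, 0], [0, 0, 0]]], "fingers": 0.0}}

```text
time_s: 28.08
tool_pos: [0.6891, -0.0837, -0.0158]
eef_rot: [0.611, 0.792, 0.001, 0.001]
contact_force: [-0.5, 0.4, -0.5]
width: 0.044
```

```bash
python3 -c "
from h import *
plan((688.1,-83.7,100,104.7),(477.7,386.9,105,166.7))"
```

```text
t 28.07 now [689.1 -83.7 -15.8] yaw 104.7 tilt [ 0.003 -0.   ] w 0.044 F [-0.5  0.4 -0.5]
(688.1, -83.7, 100, 104.7)
   [[0.0, -0.0, -0.039], [0.0, 0.0, 0.0]]
   [[0.0, -0.0, -0.039], [0.0, 0.0, 0.0]]
   [[0.0, -0.0, -0.039], [0.0, 0.0, 0.0]]
(477.7, 386.9, 105, 166.7)
   [[0.051, -0.008, -0.0], [0.0, 0.0, -6.2]]
   [[0.051, -0.003, -0.0], [0.0, 0.0, -6.2]]
   [[0.051, 0.003, -0.0], [0.0, 0.0, -6.2]]
   [[0.051, 0.008, -0.0], [0.0, 0.0, -6.2]]
   [[0.05, 0.014, -0.0], [0.0, 0.0, -6.2]]
   [[0.048, 0.019, -0.0], [0.0, 0.0, -6.2]]
   [[0.046, 0.024, -0.0], [0.0, 0.0, -6.2]]
   [[0.043, 0.029, -0.0], [0.0, 0.0, -6.2]]
   [[0.039, 0.033, -0.0], [0.0, 0.0, -6.2]]
   [[0.036, 0.037, -0.0], [0.0, 0.0, -6.2]]
```

Emit:
{"op": "arm_command", "data": {"plan": [[[0, 0, -0.015], [0, 0, 0]], [[0, 0, -0.035], [0, 0, 0]], [[0, 0, -0.04], [0, 0, 0]], [[0, 0, -0.03], [0, 0, 0]], [[0.025, -0.004, 0], [0, 0, -3]], [[0.045, -0.004, 0], [0, 0, -6]], [[0.051, 0, 0], [0, 0, -6.2]], [[0.051, 0.004, 0], [0, 0, -6.2]]]}}

```text
time_s: 29.08
tool_pos: [0.614, 0.0755, 0.1087]
eef_rot: [0.449, 0.894, -0.001, 0.001]
contact_force: [-0.2, 0.6, -2.9]
width: 0.0438
```

```bash
python3 -c "
from h import *
plan((477.7,386.9,105,166.7))"
```

```text
t 29.07 now [614.   75.5 108.7] yaw 126.6 tilt [ 0.    -0.002] w 0.0438 F [-0.2  0.6 -2.9]
(477.7, 386.9, 105, 166.7)
   [[0.047, 0.011, 0.0], [-0.0, 0.0, -5.7]]
   [[0.046, 0.016, 0.0], [-0.0, 0.0, -5.7]]
   [[0.044, 0.02, 0.0], [-0.0, 0.0, -5.7]]
   [[0.042, 0.024, 0.0], [-0.0, 0.0, -5.7]]
   [[0.039, 0.028, 0.0], [-0.0, 0.0, -5.7]]
   [[0.036, 0.032, 0.001], [-0.0, 0.0, -5.7]]
   [[0.033, 0.036, 0.001], [-0.0, 0.0, -5.7]]
```

Emit:
{"op": "arm_command", "data": {"plan": [[[0.047, 0.011, 0], [0, 0, -5.7]], [[0.046, 0.016, 0], [0, 0, -5.7]], [[0.044, 0.02, 0], [0, 0, -5.7]], [[0.042, 0.024, 0], [0, 0, -5.7]], [[0.039, 0.028, 0], [0, 0, -5.7]], [[0.036, 0.032, 0], [0, 0, -5.7]], [[0.015, 0.017, 0], [0, 0, -3]], [[0, 0, 0], [0, 0, 0]]]}}

```text
time_s: 30.08
tool_pos: [0.4649, 0.3771, 0.1065]
eef_rot: [0.116, 0.993, -0.001, -0.003]
contact_force: [0.8, -0.4, -3.1]
width: 0.0442
```

```bash
python3 -c "
from h import *
plan((477.7,386.9,50,166.7))"
```

```text
t 30.07 now [464.9 377.1 106.5] yaw 166.7 tilt [-0.007 -0.002] w 0.0442 F [ 0.8 -0.4 -3.1]
(477.7, 386.9, 50, 166.7)
   [[-0.005, 0.006, 0.028], [-0.1, -0.2, -0.0]]
   [[-0.005, 0.006, 0.028], [-0.1, -0.2, -0.0]]
```

Emit:
{"op": "arm_command", "data": {"plan": [[[-0.01, 0.012, 0.02], [-0.1, -0.2, 0]], [[0, 0, 0.025], [0, 0, 0]], [[0, 0, 0.02], [0, 0, 0]], [[0, 0, 0], [0, 0, 0]], [[0, 0, 0], [0, 0, 0]]]}}

```text
time_s: 30.7
tool_pos: [0.4798, 0.3809, 0.0391]
eef_rot: [0.119, 0.993, -0.003, -0.001]
contact_force: [0.6, -0.6, -2.3]
width: 0.0439
```

```bash
python3 -c "
from h import *
plan((477.7,386.9,-10,166.7),step=.02)"
```

```text
t 30.7 now [479.8 380.9  39.1] yaw 166.3 tilt [-0.002 -0.006] w 0.0439 F [ 0.6 -0.6 -2.3]
(477.7, 386.9, -10, 166.7)
   [[0.001, 0.002, 0.016], [-0.1, -0.0, -0.1]]
   [[0.001, 0.002, 0.016], [-0.1, -0.0, -0.1]]
   [[0.001, 0.002, 0.016], [-0.1, -0.0, -0.1]]
```

Emit:
{"op": "arm_command", "data": {"plan": [[[0.003, 0.005, 0.014], [-0.3, 0, -0.3]], [[0, 0, 0.014], [0, 0, 0]], [[0, 0, 0.008], [0, 0, 0]], [[0, 0, 0], [0, 0, 0]]]}}

```text
time_s: 31.2
tool_pos: [0.4786, 0.3871, 0.0017]
eef_rot: [0.116, 0.993, 0.0, 0.0]
contact_force: [0.8, 0.1, -2.6]
width: 0.0441
```

```bash
python3 -c "
from h import *
plan((477.7,386.9,-11,166.7),step=.02)"
```

```text
t 31.2 now [478.6 387.1   1.7] yaw 166.6 tilt [0.001 0.001] w 0.0441 F [ 0.8  0.1 -2.6]
(477.7, 386.9, -11, 166.7)
   [[0.001, -0.0, 0.013], [0.0, 0.0, -0.1]]
```

Emit:
{"op": "arm_command", "data": {"plan": [[[0.001, 0, 0.008], [0, 0, 0]], [[0, 0, 0.003], [0, 0, 0]], [[0, 0, 0.001], [0, 0, 0]], [[0, 0, 0.001], [0, 0, 0]]]}}

```text
time_s: 31.7
tool_pos: [0.4779, 0.3877, -0.0116]
eef_rot: [0.116, 0.993, 0.001, 0.001]
contact_force: [0.0, 0.2, -3.3]
width: 0.0441
```

Emit:
{"op": "arm_command", "data": {"plan": [[[0, 0, 0.001], [0, 0, 0]], [[0, 0, 0.001], [0, 0, 0]]]}}

```text
time_s: 31.95
tool_pos: [0.4779, 0.3877, -0.0119]
eef_rot: [0.117, 0.993, 0.0, 0.001]
contact_force: [-2.3, -4.0, 8.2]
width: 0.0438
```

Emit:
{"op": "arm_command", "data": {"plan": [[[0, 0, 0], [0, 0, 0]], [[0, 0, 0], [0, 0, 0]], [[0, 0, -0.01], [0, 0, 0]], [[0, 0, -0.04], [0, 0, 0]], [[0, 0, -0.05], [0, 0, 0]], [[0, 0, -0.03], [0, 0, 0]], [[0, 0, 0], [0, 0, 0]]], "fingers": 0.056}}

```text
time_s: 32.83
tool_pos: [0.4781, 0.3891, 0.1255]
eef_rot: [0.116, 0.993, 0.002, 0.002]
contact_force: [-0.5, 0.2, -0.5]
width: 0.056
```

```bash
python3 -c "
from h import *
c=cam('wrist');save(c,'w13');blobs(c,.016,.05)
plan((674,86,125,92),step=.057)"
```

```text
[254. 181.] 5879 z [0.0317 0.0334 0.0345] c [477.  386.7] LxW 89.9 45.1 ang 166.6
[161. 225.] 754 z [0.0168 0.0189 0.0203] c [500.5 295.8] LxW 52.5 15.9 ang 167.4
t 32.88 now [477.7 388.5 124.2] yaw 166.7 tilt [0.003 0.003] w 0.0558 F [ 0.8 -0.4  0.1]
(674, 86, 125, 92)
   [[-0.033, -0.031, -0.0], [0.0, 0.0, 9.3]]
   [[-0.037, -0.025, -0.0], [0.0, 0.0, 9.3]]
   [[-0.041, -0.019, -0.0], [0.0, 0.0, 9.3]]
   [[-0.043, -0.012, -0.0], [0.0, 0.0, 9.3]]
   [[-0.045, -0.005, -0.0], [0.0, 0.0, 9.3]]
   [[-0.045, 0.002, -0.0], [0.0, 0.0, 9.3]]
   [[-0.044, 0.01, -0.0], [0.0, 0.0, 9.3]]
   [[-0.042, 0.017, -0.0], [0.0, 0.0, 9.3]]
```

View pics/w13.png

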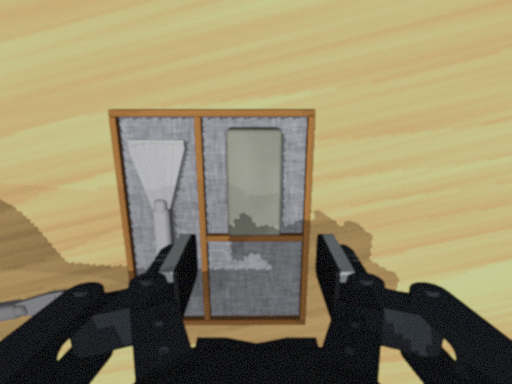

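The stone measures (477.0, 386.7) against a bay centre of (477.7, 386.9), with its top at 33.4 mm, so it is flat and inside. Last is the tape.

Emit:
{"op": "arm_command", "data": {"plan": [[[-0.033, -0.031, 0], [0, 0, 9.3]], [[-0.037, -0.025, 0], [0, 0, 9.3]], [[-0.041, -0.019, 0], [0, 0, 9.3]], [[-0.043, -0.012, 0], [0, 0, 9.3]], [[-0.045, -0.005, 0], [0, 0, 9.3]], [[-0.045, 0.002, 0], [0, 0, 9.3]], [[-0.044, 0.01, 0], [0, 0, 9.3]], [[-0.042, 0.017, 0], [0, 0, 9.3]]], "fingers": 0.065}}

```text
time_s: 33.88
tool_pos: [0.67, 0.0774, 0.1142]
eef_rot: [0.704, 0.71, -0.003, -0.004]
contact_force: [-1.0, 0.2, -0.5]
width: 0.0648
```

```bash
python3 -c "
from h import *
plan((674,86,125,92),step=.057)"
```

```text
t 33.88 now [670.   77.4 114.2] yaw 90.4 tilt [-0.01   0.001] w 0.0648 F [-1.   0.2 -0.5]
(674, 86, 125, 92)
   [[0.009, 0.004, -0.011], [-0.6, -0.1, -1.6]]
```

Emit:
{"op": "arm_command", "data": {"plan": [[[0.009, 0.004, 0], [-0.6, 0, -1.6]], [[0, 0, 0], [0, 0, 0]], [[0, 0, 0], [0, 0, 0]]]}}

```text
time_s: 34.25
tool_pos: [0.6735, 0.0815, 0.1103]
eef_rot: [0.696, 0.718, -0.002, -0.001]
contact_force: [-0.5, -0.5, 0.7]
width: 0.0648
```

```bash
python3 -c "
from h import *
c=cam('wrist');save(c,'w14');blobs(c,.022,.08)
W=cloud(c)*1000;m=(W[...,2]>56)&(W[...,2]<70)&(abs(W[...,0]-675)<40)&(abs(W[...,1]-86)<50)
P=W[m];print(cv2.minAreaRect(P[:,:2].astype(np.float32)),len(P))
plan((675,86,60,92))"
```

```text
[410.  85.] 18519 z [0.0371 0.0397 0.0424] c [779.8 158.6] LxW 110.0 75.4 ang 115.7
[259. 187.] 4353 z [0.0429 0.0585 0.0621] c [675.5  87.8] LxW 62.0 36.1 ang 91.3
[397. 367.] 429 z [0.0397 0.043  0.0443] c [801.5 -75.2] LxW 31.6 13.7 ang 86.3
((675.5414428710938, 78.35325622558594), (32.0325813293457, 43.136322021484375), 0.886577844619751) 2480
t 34.3 now [673.4  82.2 110.3] yaw 91.7 tilt [-0.004 -0.002] w 0.0652 F [0.8 0.5 0.1]
(675, 86, 60, 92)
   [[0.004, 0.002, 0.05], [-0.2, 0.1, -0.3]]
```

View pics/w14.png

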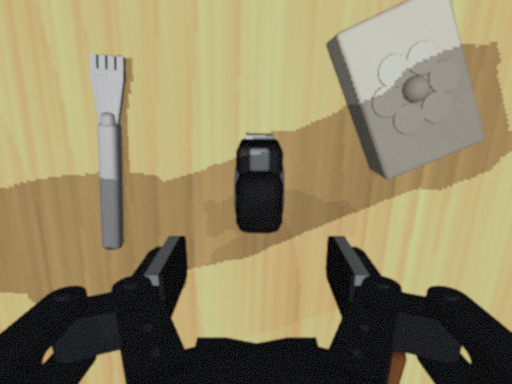

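Wrist view: tape at (259,187), centre (675.5, 87.8), yaw 91.3°, standing, with clear space on both sides for the fingers.

Emit:
{"op": "arm_command", "data": {"plan": [[[0.005, 0.002, 0.025], [-0.2, 0.1, 0.4]], [[0, 0, 0.025], [0, 0, 0]], [[0, 0, 0.01], [0, 0, 0]], [[0, 0, 0], [0, 0, 0]], [[0, 0, 0], [0, 0, 0]]]}}

```text
time_s: 34.92
tool_pos: [0.6748, 0.0909, 0.0509]
eef_rot: [0.697, 0.717, 0.001, 0.0]
contact_force: [0.4, -1.0, -0.1]
width: 0.065
```

```bash
python3 -c "
from h import *
plan((675.5,87.7,-8,91.3),step=.02)"
```

```text
t 34.92 now [674.8  90.9  50.9] yaw 91.6 tilt [0.001 0.001] w 0.065 F [ 0.4 -1.  -0.1]
(675.5, 87.7, -8, 91.3)
   [[-0.001, 0.0, 0.02], [0.0, -0.0, 0.1]]
   [[-0.001, 0.0, 0.02], [0.0, -0.0, 0.1]]
   [[-0.001, 0.0, 0.02], [0.0, -0.0, 0.1]]
```

Emit:
{"op": "arm_command", "data": {"plan": [[[-0.003, 0.001, 0.016], [0, 0, 0.3]], [[0, 0, 0.016], [0, 0, 0]], [[0, 0, 0.016], [0, 0, 0]], [[0, 0, 0.01], [0, 0, 0]], [[0, 0, 0], [0, 0, 0]], [[0, 0, 0], [0, 0, 0]]]}}

```text
time_s: 35.67
tool_pos: [0.6764, 0.0875, -0.0107]
eef_rot: [0.699, 0.715, 0.001, 0.0]
contact_force: [0.4, 0.6, -0.2]
width: 0.0647
```

```bash
python3 -c "
from h import *
plan((675.5,87.7,-8,91.3),step=.02)"
```

```text
t 35.67 now [676.4  87.5 -10.7] yaw 91.3 tilt [0.002 0.001] w 0.0647 F [ 0.4  0.6 -0.2]
(675.5, 87.7, -8, 91.3)
   [[0.0, -0.001, -0.003], [0.1, -0.1, -0.0]]
```

Emit:
{"op": "arm_command", "data": {"plan": [[[0, -0.001, -0.001], [0, 0, 0]], [[0, 0, 0], [0, 0, 0]], [[0, 0, 0], [0, 0, 0]], [[0, 0, 0], [0, 0, 0]], [[0, 0, 0], [0, 0, 0]]], "fingers": 0.0}}

```text
time_s: 36.3
tool_pos: [0.6756, 0.0875, -0.0086]
eef_rot: [0.699, 0.715, 0.002, 0.001]
contact_force: [-0.2, 0.1, -2.7]
width: 0.0333
```

```bash
python3 -c "
from h import *
plan((675.5,87.7,80,91.3),(578,363.2,80,166.7))"
```

```text
t 36.3 now [675.6  87.5  -8.6] yaw 91.3 tilt [0.003 0.001] w 0.0333 F [-0.2  0.1 -2.7]
(675.5, 87.7, 80, 91.3)
   [[0.0, 0.0, -0.044], [0.1, -0.0, -0.0]]
   [[0.0, 0.0, -0.044], [0.1, -0.0, -0.0]]
(578, 363.2, 80, 166.7)
   [[0.035, -0.011, -0.0], [0.0, 0.0, -9.4]]
   [[0.036, -0.006, -0.0], [0.0, 0.0, -9.4]]
   [[0.037, 0.0, 0.0], [0.0, 0.0, -9.4]]
   [[0.036, 0.006, 0.0], [0.0, 0.0, -9.4]]
   [[0.034, 0.012, 0.0], [0.0, 0.0, -9.4]]
   [[0.032, 0.018, 0.0], [0.0, 0.0, -9.4]]
   [[0.029, 0.023, 0.0], [0.0, 0.0, -9.4]]
   [[0.025, 0.027, 0.0], [0.0, 0.0, -9.4]]
```

Emit:
{"op": "arm_command", "data": {"plan": [[[0, 0, -0.015], [0, 0, 0]], [[0, 0, -0.03], [0, 0, 0]], [[0, 0, -0.035], [0, 0, 0]], [[0, 0, -0.015], [0, 0, 0]], [[0.02, -0.006, 0], [0, 0, -5]], [[0.035, -0.008, 0], [0, 0, -8.8]], [[0.037, -0.003, 0], [0, 0, -8.8]], [[0.037, 0.003, 0], [0, 0, -8.8]]]}}

```text
time_s: 37.3
tool_pos: [0.6324, 0.2084, 0.0918]
eef_rot: [0.476, 0.879, 0.0, 0.002]
contact_force: [-0.1, 0.1, -3.2]
width: 0.0333
```

```bash
python3 -c "
from h import *
plan((578,363.2,80,166.7))"
```

```text
t 37.3 now [632.4 208.4  91.8] yaw 123.2 tilt [ 0.005 -0.002] w 0.0333 F [-0.1  0.1 -3.2]
(578, 363.2, 80, 166.7)
   [[0.032, 0.008, 0.002], [0.0, 0.1, -8.7]]
   [[0.03, 0.013, 0.002], [0.0, 0.1, -8.7]]
   [[0.028, 0.017, 0.002], [0.0, 0.1, -8.7]]
   [[0.025, 0.021, 0.002], [0.0, 0.1, -8.7]]
   [[0.022, 0.025, 0.002], [0.0, 0.1, -8.7]]
```

Emit:
{"op": "arm_command", "data": {"plan": [[[0.032, 0.008, 0], [0, 0, -8.7]], [[0.03, 0.013, 0], [0, 0, -8.7]], [[0.028, 0.017, 0], [0, 0, -8.7]], [[0.025, 0.021, 0], [0, 0, -8.7]], [[0.01, 0.012, 0], [0, 0, -4]], [[0, 0, 0], [0, 0, 0]], [[0, 0, 0], [0, 0, 0]]]}}

```text
time_s: 38.17
tool_pos: [0.5789, 0.3524, 0.0903]
eef_rot: [0.144, 0.99, -0.002, 0.001]
contact_force: [-0.5, -0.8, -2.8]
width: 0.0334
```

```bash
python3 -c "
from h import *
plan((578,363.2,45,166.7))"
```

```text
t 38.17 now [578.9 352.4  90.3] yaw 163.5 tilt [ 0.002 -0.003] w 0.0334 F [-0.5 -0.8 -2.8]
(578, 363.2, 45, 166.7)
   [[0.004, 0.01, 0.045], [-0.2, 0.1, -3.2]]
```

Emit:
{"op": "arm_command", "data": {"plan": [[[0.004, 0.01, 0.01], [-0.2, 0.1, -3.2]], [[0, 0, 0.02], [0, 0, 0]], [[0, 0, 0.02], [0, 0, 0]], [[0, 0, 0], [0, 0, 0]], [[0, 0, 0], [0, 0, 0]]]}}

```text
time_s: 38.8
tool_pos: [0.5789, 0.3601, 0.0347]
eef_rot: [0.117, 0.993, -0.001, -0.0]
contact_force: [-0.1, -0.0, -2.1]
width: 0.0333
```

```bash
python3 -c "
from h import *
plan((578,363.2,-3,166.7),step=.02)"
```

```text
t 38.8 now [578.9 360.1  34.7] yaw 166.6 tilt [-0.001 -0.002] w 0.0333 F [-0.1 -0.  -2.1]
(578, 363.2, -3, 166.7)
   [[0.001, 0.001, 0.019], [-0.1, -0.0, -0.1]]
   [[0.001, 0.001, 0.019], [-0.1, -0.0, -0.1]]
```

Emit:
{"op": "arm_command", "data": {"plan": [[[0.002, 0.003, 0.012], [0, 0, 0]], [[0, 0, 0.01], [0, 0, 0]], [[0, 0, 0.008], [0, 0, 0]], [[0, 0, 0.001], [0, 0, 0]], [[0, 0, 0], [0, 0, 0]]]}}

```text
time_s: 39.42
tool_pos: [0.5779, 0.364, 0.0023]
eef_rot: [0.117, 0.993, -0.001, 0.0]
contact_force: [0.4, -0.0, -2.3]
width: 0.0336
```

```bash
python3 -c "
from h import *
plan((578,363.2,-4,166.7),step=.02)"
```

```text
t 39.42 now [577.9 364.    2.3] yaw 166.6 tilt [ 0.    -0.002] w 0.0336 F [ 0.4 -0.  -2.3]
(578, 363.2, -4, 166.7)
   [[-0.0, -0.001, 0.006], [-0.1, 0.0, -0.1]]
```

Emit:
{"op": "arm_command", "data": {"plan": [[[0, -0.001, 0.004], [0, 0, 0]], [[0, 0, 0.002], [0, 0, 0]], [[0, 0, 0.001], [0, 0, 0]], [[0, 0, 0.001], [0, 0, 0]]]}}

```text
time_s: 39.92
tool_pos: [0.5782, 0.3631, -0.0046]
eef_rot: [0.117, 0.993, -0.001, 0.001]
contact_force: [-3.6, -4.5, 10.1]
width: 0.0334
```

Emit:
{"op": "arm_command", "data": {"plan": [[[0, 0, 0], [0, 0, 0]], [[0, 0, 0], [0, 0, 0]], [[0, 0, -0.01], [0, 0, 0]], [[0, 0, -0.04], [0, 0, 0]], [[0, 0, -0.05], [0, 0, 0]], [[0, 0, -0.05], [0, 0, 0]], [[0.04, -0.03, -0.03], [0, 0, 0]], [[0.05, -0.03, -0.02], [0, 0, 0]]], "fingers": 0.055}}

```text
time_s: 40.92
tool_pos: [0.477, 0.3269, 0.2033]
eef_rot: [0.118, 0.993, 0.002, 0.001]
contact_force: [-0.8, 0.4, 0.1]
width: 0.055
```

Emit:
{"op": "arm_command", "data": {"plan": [[[0.05, -0.02, -0.02], [0, 0, 0]], [[0.05, -0.02, -0.02], [0, 0, 0]], [[0.05, -0.02, 0], [0, 0, 0]], [[0, 0, 0], [0, 0, 0]]]}}

```text
time_s: 41.42
tool_pos: [0.3092, 0.3038, 0.2476]
eef_rot: [0.116, 0.993, 0.001, 0.006]
contact_force: [1.7, 0.1, 0.1]
width: 0.0547
```

Run:
```python
from h import *
s=robot.observe();print(s['time_s'],s['tool_pos'])
c=cam('top');save(c,'top1');cv2.imwrite('pics/top1z.png',cv2.resize(c['img'][90:300,60:450,::-1],None,fx=2,fy=2))
print('trays');blobs(c,.015,.09,60)
```

```text
41.425 [0.3092296  0.30377989 0.24759476]
trays
[193. 133.] 1260 z [0.0307 0.0406 0.045 ] c [781.2 159.9] LxW 110.1 76.4 ang 115.2
[315. 134.] 1146 z [0.034  0.0432 0.047 ] c [ 783.4 -178. ] LxW 243.0 41.8 ang 85.3
[110. 207.] 478 z [0.0209 0.0576 0.068 ] c [579.5 361.5] LxW 69.5 36.8 ang 162.6
[136. 240.] 397 z [0.0153 0.0181 0.0222] c [501.5 288.5] LxW 158.4 44.8 ang 160.9
[366. 236.] 798 z [0.0207 0.0307 0.0368] c [ 501.2 -293.6] LxW 171.2 73.4 ang 6.2
[399. 244.] 329 z [0.0158 0.019  0.0227] c [ 505.6 -381.4] LxW 148.6 17.1 ang 8.9
[224. 221.] 151 z [0.0151 0.017  0.0201] c [552.3  72.6] LxW 104.6 14.9 ang 86.2
[ 98. 248.] 710 z [0.024  0.0338 0.0373] c [479.  387.5] LxW 90.5 46.3 ang 166.7
[ 15. 325.] 325 z [0.0173 0.024  0.0284] c [286.1 581.6] LxW 76.2 25.1 ang 107.5
```

View pics/top1z.png

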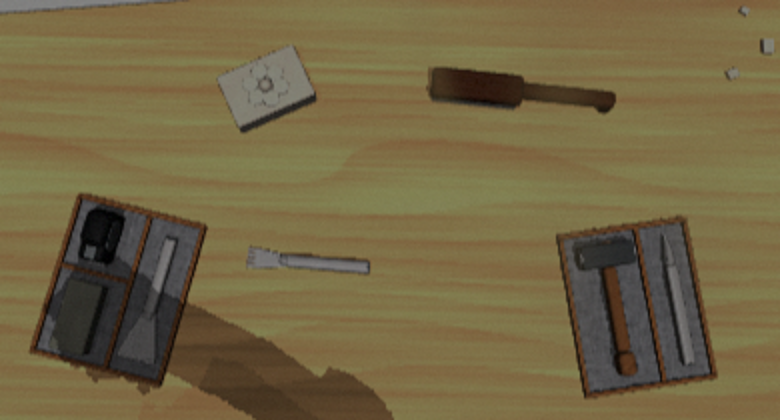

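All five pieces are in their bays, the tape standing, and the bystanders are where they were. Robot is clear; handing in.

```bash
python3 -c "
from workcell import robot
print(robot.job_done(), robot.observe()['time_s'])"
```

```text
the job is handed in; nothing more can be done
the job is handed in; nothing more can be done
```

Both kits are made up and the job is handed in, at about 41 s of the 122 s allowed. The order was point chisel, hammer, broad chisel, stone, tape. I lowered each piece until the wrist force showed contact, then let go.

**Last checks:**
- **Placement:** the wrist views and the final top view show all five pieces inside their bays. The heights fit pieces lying flat on the tray floors, with the tape on its base (top about 66 mm).
- **Bystanders:** the claw chisel, brush and offcut were where they started, to within a few mm of measuring error.
- **Forces:** readings at set-down stayed around 10 N.

**What failed or disagreed:**
- **First grasp missed:** the fingers closed in the air above the point chisel. Both cameras put the shut fingertips about 22 mm behind the reported TCP, where the interface text says 11 mm ahead. I used the measured offset from then on.
- **Broad chisel position:** the first top-view fit differed from the close-up by about 7 mm and 3°. I used the close-up.
- **Final top-view angles:** it read the hammer, broad chisel and tape about 3–6° off their bays. The close-ups put the hammer within about 1° and the broad chisel within 0.5°; the tape had no close-up after I let go.

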